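Reload the label dispenser

ROBOT

A 6-joint arm with a two-finger parallel gripper is mounted at the origin on the work surface. World frame = base frame: x ahead of the robot, y to its left, z up, the work surface at z = 0. Lengths are in m, angles in rad, forces in N, time in s.
With the tool pointing down it reaches from about 0.35 to 0.775 m from the base axis. Payload 5.5 kg.
Tool frame: the origin (TCP) lies where the fingers leave the gripper's body, on its centre line; the fingertips stand 73 mm ahead of it and the grasp point (between the pads) lies 54 mm ahead of it (hold_point_z is the x of the grasp point in the tool frame, in m); x points along the fingers, z is the direction in which the jaws open and shut, and the axes are right-handed (so a half turn about x gives the same grasp; the last joint's range is limited). The gripper opens to 85 mm and grips with 20 to 120 N. Pads are 22 mm wide; open, the fingers measure 114 mm over their backs; the gripper's body (76 mm by 85 mm) begins 54 mm behind the grasp point. The pads swing forward as they close: fully open they stand 13 mm farther back than shut.
Start: joints at [1.059, 0.313, 0.046, 1.304, 0, 1.431], TCP at [0.209, 0.536, 0.304] pointing down, gripper open.
Joint ranges: [-2.76, 2.76], [-0.86, 1.69], [-1.03, 1.26], [-2.2, 2.34], [-1.47, 1.5], [-3.14, 3.14]. Speed limits (rad/s): [2.57, 2.57, 3.14, 3.14, 3.14, 3.14].

INTERFACE

Orientations are given as a 3x3 rotation matrix whose columns are the frame's x, y, z axes.
In Python, from workcell import * gives the robot as it stands.
- The arm moves only by the tool move_arm, never from a script. Its argument "targets" is a list that holds one entry, the list of rows, each a list of 7 numbers: the shift along the tool's x, y, z in mm, then the turn, a rotation vector about the tool's x, y, z in rad, then the finger opening in mm, from 0 to 85.4. A call has 1 to 10 rows; each row shifts and turns the pose as measured when the row begins, along the tool's axes as they then stand; what a row does not reach is not made up. A row lasts 1/10 s, in which the tool goes at most 50 mm and 8.59 degrees, less where a joint would pass 70% of its speed; a pose out of reach is approached as far as the arm can. A call with a gripper value outside its range is refused whole. The fingers move at their own pace and stop on an object; "force" is the grip in N (left out, the last holds). Time passes only in rows, so rows that do not move let the fingers close. It gives the time, the measured TCP pose, the force and the opening at its end, in the units of the state.
- observe(): the state, without advancing time (a new reading comes with each control period).
- grab_frame(name): name is "side" or "top"; returns the picture (400x640x3 uint8, blue, green, red); there is no depth.
- get_calibration(name): a dict with "mtx" (3x3 intrinsics, pixels), "view" (4x4, takes a point from world to camera coordinates). Camera axes: x right, y up, looking along -z (the intrinsics and any distortion apply to the point x, -y, -z); pixel columns grow to the right and rows downward; lengths in m; the calibration is good to about 2 mm. A picture is of the moment at which its call begins. get_calibration takes no time and is no camera call.
- close_job(): hands the job in, once; it reports no verdict.
The state is a dict: "time": time; "joint_pos": joint angles; "qvel": joint speeds; "joint_torque": joint torques, N m; "tool_pos": TCP position; "ee_rot": TCP orientation; "wrist_force": force on the tool from outside, world axes, zero at the start; "ft_torque": the same for the moment, N m; "finger_gap": finger opening in m.
Only numpy, scipy, OpenCV 4.12 (cv2) and the standard library are available. Lean on these libraries where they do the work, as an engineer would, in place of code of your own. Each camera call takes 0.05 s, during which the arm holds its last target.

TASK

The label dispenser under the wire shelf is empty: take its bare spindle out by the handle, push the spindle through the bore of the wide label roll lying in the wire rack until the roll is on it as far as the stop disc, and lift the roll out on the spindle. Carry it over, without dropping it on the counter, and lay the spindle back in both slots of the dispenser so that the roll hangs free between the uprights, then let go. Leave the narrow roll and everything else on the counter where they are.

Things in the scene. Friction and masses are not known exactly. Their poses are not given: they have to be found in the camera images.
- spindle_grip (a point): (all sizes in mm) middle of the round black plastic handle of the spindle, 16 diameter, 45 long, on the spindle axis. The spindle is a straight 12 diameter aluminium bar about 80 g, 182 long over all, loose, lying bare and level in the two slots of the dispenser at the start. Axes: y runs along the bar from tip to handle; x and z are across it
- spindle_mid (a point): point on the spindle axis where the middle of the wide roll comes when it is up against the stop disc: 88 from the middle of the handle. The stop disc (46 diameter, 4 thick, fixed on the bar) begins 28 from this point towards the handle; the handle runs from 65 to 110 from it. Same axes as the grip
- spindle_tip (a point): free end of the spindle, tapered over its last 5 to 6 diameter, 72 from the spindle's mid point (160 from the middle of the handle)
- roll_wide_mid (a point): centre of the wide label roll, half-way along its bore: white paper roll on a card core, 84 outer diameter, 56 wide, bore 38 diameter right through, 0.18 to 0.29 kg. Its y axis is the bore axis (level, along the rack's y; either end may be entered). In the rack it lies loose with this centre about 57 above the counter
- roll_narrow_mid (a point): centre of the narrow label roll in the other trough: like the wide roll but only 30 wide; to be left alone
- roll_rack: low chrome wire rack fixed to the counter, 194 (x) x 86 (y), 33 high, with two troughs side by side, centred 50 either side of its middle in x; the rolls lie in the troughs with their bores along y, and can change places. Wires along its two y ends at 36 from the middle, top at 33, are below the bores (38). Origin under its middle
- dispenser_seat (a point): point midway between the two slots of the dispenser, at the height of the axis of a spindle lying fully down in them (75 above the counter). The y axis runs from slot to slot, z is up. The spindle may lie with its handle at either side
- dispenser: grey label dispenser fixed to the counter: base 130 x 130 x 8, two uprights 8 thick with middles at y = -45 and +45 (82 clear between), 95 high, each with a slot open at the top, 16 wide, flaring to 30, floor 69 above the counter. A steel peel bar on two posts stands at x = -60 (robot side), 44 high. Origin under the middle of the base, axes like the seat point's
- overshelf: chrome wire shelf fixed above and behind the dispenser: underside 230 above the counter, 340 long (y), 220 deep, cartons on it to 325. Origin on the counter below the middle of its front edge; it reaches from there to +x, on two posts 190 behind the edge. The edge is only 6 to 14 beyond the slots, so a gripper straight above the spindle strikes it: reach in from the robot's side, slanted about 25 degrees
- tape_roll: roll of clear amber packing tape lying flat, 104 across, 48 high; origin under its centre; bystander
- candy_jar: amber candy jar with red cap, 90 across, 150 high; origin under its centre; bystander
- calculator: flat black desk calculator, 150 x 100, 19 high; origin under its centre; bystander
- price_gun: blue price gun lying on its side, about 150 x 140, 44 high; origin under its barrel; bystander
- coin_dish: round black coin dish, 124 across, 16 high; origin under its centre; bystander
- pen_mug: white mug, 76 across, 90 high, with pens standing to 139; origin under its centre; bystander
- card_reader: black card reader, 170 x 75, 42 high; origin under its centre; bystander
Things that resemble listed ones, but are neither listed nor needed, are in the scene too. Leave any pink look-alike of the part that bears spindle_grip alone.

How it is judged:
On the way:
1. the wide roll hangs on the spindle near the stop disc, lifted clear of the rack (distance between roll_wide_mid and spindle_mid below 0.03 m and angle between the y axis of roll_wide_mid and the y axis of spindle_mid, either way round below 0.35 rad and height (world z) of roll_wide_mid above 0.09 m), for 0.2 s.
At the end, for the whole second after the job is handed in: The spindle lies at rest fully down in both slots (within 6 mm across, 5 mm in height, 18 mm along its axis, 0.06 rad) with the wide roll hanging on it, free between the uprights (within 16 mm of the middle, its centre 8 to 20 mm below the spindle axis) (x of spindle_mid in the frame of dispenser_seat between -0.006 and 0.006 m and y of spindle_mid in the frame of dispenser_seat between -0.018 and 0.018 m and z of spindle_mid in the frame of dispenser_seat between -0.005 and 0.005 m and angle between the y axis of spindle_mid and the y axis of dispenser_seat, either way round below 0.06 rad and distance between roll_wide_mid and spindle_mid below 0.035 m and angle between the y axis of roll_wide_mid and the y axis of spindle_mid, either way round below 0.2 rad and z of roll_wide_mid in the frame of dispenser_seat between -0.02 and -0.008 m and y of roll_wide_mid in the frame of dispenser_seat between -0.016 and 0.016 m and linear speed of spindle below 0.03 m/s and linear speed of roll_wide below 0.05 m/s); the robot touches nothing.
It fails at once if the wide roll falls to the counter (height (world z) of roll_wide_mid below 0.047 m).
It fails at once if the narrow roll is pushed more than 30 mm or lifted out of its trough (distance of roll_narrow_mid from where it was at the start of the episode above 0.03 m).
It fails at once if something else on the counter is moved more than 30 mm (distance of any of tape_roll, candy_jar, calculator, price_gun, coin_dish, pen_mug, card_reader from where it was at the start of the episode above 0.03 m).
It also fails if it takes over 67 s, if anything falls off the work surface, if the arm or the gripper's body presses on something with over 40 N, if the wrist force passes 120 N, or if a joint passes its speed limit or range.

## Working session

There is one attempt and no reset: what is moved stays moved. The work goes in short steps, Python scripts to look and compute and a tool call to move; the robot and the scene stay as the last step left them, time stands still between calls to the robot, and variables do not carry over. Pictures are saved under pics/ and viewed, and the job is handed in when it is done.

Besides the shell and the picture viewer there is one more tool, called by a JSON object that holds its "fn" and its "kwargs". move_arm: Moves the arm, as the interface text tells. Its arguments: {"type":"object","properties":{"targets":{"type":"array","items":{"type":"array","items":{"type":"array","items":{"type":"number"}}}},"force":{"type":"number"}},"required":["targets"]}

```bash
ls; mkdir -p pics; python3 - <<'E'
from workcell import *
import cv2,numpy as np
for n in("side","top"):
    cv2.imwrite(f"pics/{n}0.png",grab_frame(n))
    c=get_calibration(n);print(n,{k:np.round(v,4).tolist() if not isinstance(v,str) else v for k,v in c.items()})
print({k:np.round(v,3).tolist() for k,v in observe().items()})
E
```

```text
pics
side {'mtx': [[470.8097, 0.0, 313.1574], [0.0, 470.8097, 199.9035], [0.0, 0.0, 1.0]], 'view': [[0.8715, -0.4903, -0.0102, -0.3552], [0.2885, 0.4957, 0.8192, -0.23], [-0.3966, -0.7168, 0.5735, -1.0696], [0.0, 0.0, 0.0, 1.0]]}
top {'mtx': [[469.1912, 0.0, 317.9133], [0.0, 469.1912, 202.6119], [0.0, 0.0, 1.0]], 'view': [[0.0108, -0.9999, 0.0066, 0.0776], [0.9927, 0.0116, 0.1202, -0.468], [-0.1203, 0.0053, 0.9927, -1.2059], [0.0, 0.0, 0.0, 1.0]]}
{'time': 0.1, 'joint_pos': [1.059, 0.314, 0.045, 1.304, 0.0, 1.431], 'qvel': [-0.0, -0.001, 0.004, -0.001, 0.001, -0.001], 'joint_torque': [0.002, -48.173, 29.924, 0.013, -0.0, -0.0], 'tool_pos': [0.209, 0.535, 0.303], 'ee_rot': [[-0.001, -0.932, 0.363], [-0.001, 0.363, 0.932], [-1.0, 0.0, -0.002]], 'wrist_force': [0.285, -0.017, 0.415], 'ft_torque': [0.006, 0.018, -0.042], 'finger_gap': 0.085}
```

View pics/side0.png

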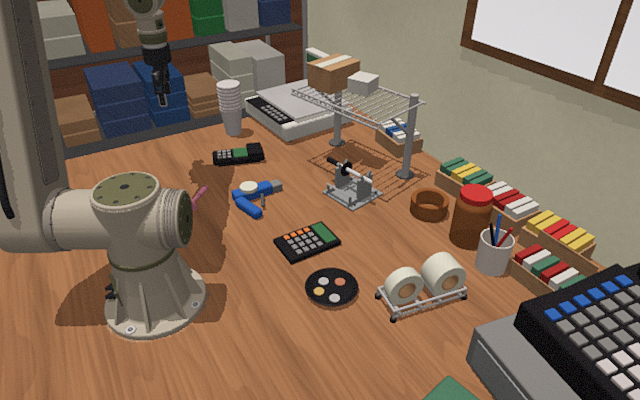

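View pics/top0.png

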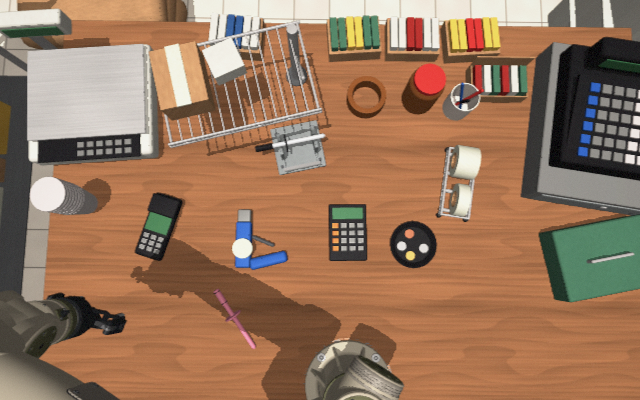

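```bash
cat > h.py <<'E'
from workcell import *
import cv2,numpy as np
def ray(n,u,v):
    c=get_calibration(n);K=np.array(c["mtx"]);V=np.array(c["view"])
    d=np.linalg.inv(K)@np.array([u,v,1.]);d=np.array([d[0],-d[1],-d[2]])
    R=V[:3,:3];return -R.T@V[:3,3],R.T@d
def atz(n,u,v,z):
    o,d=ray(n,u,v);return o+d*(z-o[2])/d[2]
def tri(us,ut):
    A=[];b=[]
    for n,p in(("side",us),("top",ut)):
        o,d=ray(n,*p);d=d/np.linalg.norm(d);P=np.eye(3)-np.outer(d,d);A.append(P);b.append(P@o)
    x=np.linalg.lstsq(np.vstack(A),np.hstack(b),rcond=None)[0];return x
def proj(n,p):
    c=get_calibration(n);K=np.array(c["mtx"]);V=np.array(c["view"])
    q=V[:3,:3]@np.array(p,float)+V[:3,3];q=K@np.array([q[0],-q[1],-q[2]]);return q[:2]/q[2]
def crop(src,x0,y0,x1,y1,s,out):
    im=cv2.imread(src)[y0:y1,x0:x1];im=cv2.resize(im,None,fx=s,fy=s,interpolation=cv2.INTER_CUBIC)
    st=10
    for x in range((x0+9)//10*10,x1,st):
        cv2.line(im,((x-x0)*s,0),((x-x0)*s,6),(0,0,255),1)
        if x%20==0: cv2.putText(im,str(x),((x-x0)*s,18),0,.4,(0,0,255),1)
    for y in range((y0+9)//10*10,y1,st):
        cv2.line(im,(0,(y-y0)*s),(6,(y-y0)*s),(0,0,255),1)
        if y%20==0: cv2.putText(im,str(y),(8,(y-y0)*s+4),0,.4,(0,0,255),1)
    cv2.imwrite(out,im)
E
python3 - <<'E'
from h import *
crop("pics/top0.png",240,110,340,185,8,"pics/t_d.png")
crop("pics/side0.png",300,140,400,215,8,"pics/s_d.png")
crop("pics/top0.png",420,130,500,230,6,"pics/t_r.png")
crop("pics/side0.png",365,240,480,325,6,"pics/s_r.png")
E
```

```text
(no output)
```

View pics/t_d.png

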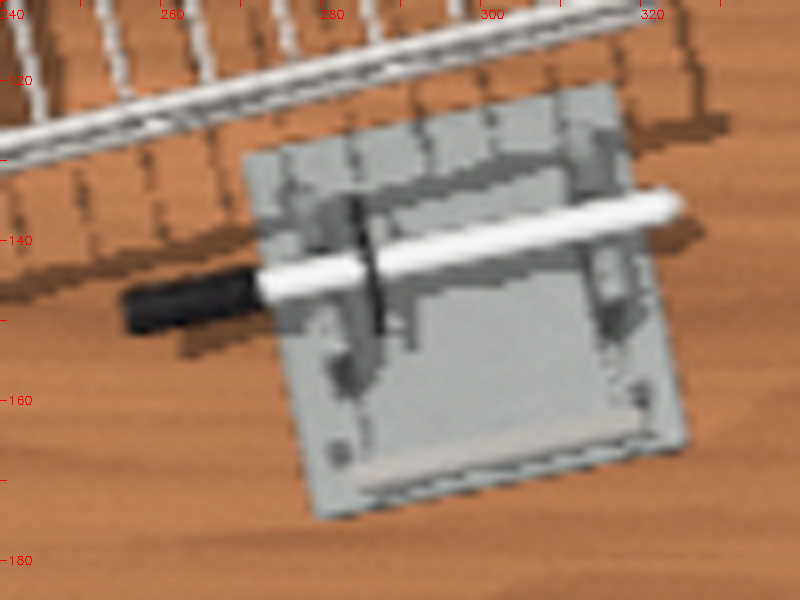

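View pics/s_d.png

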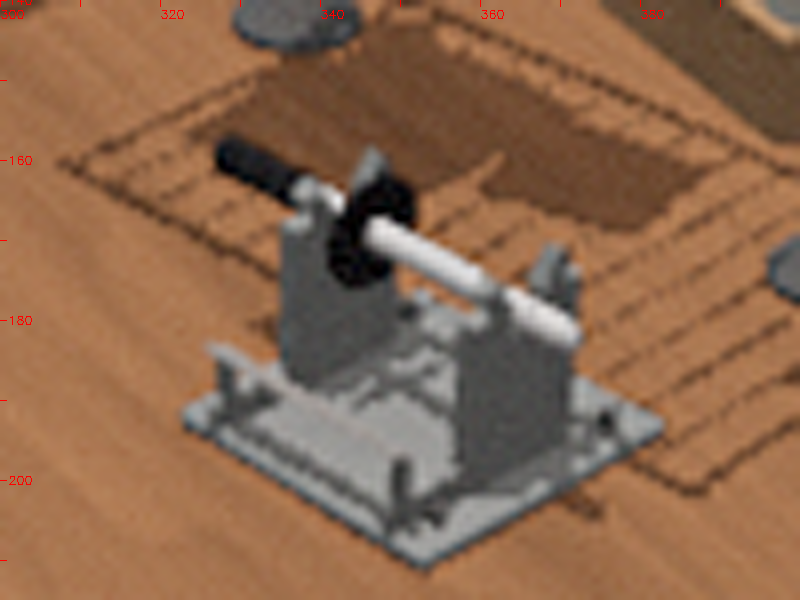

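View pics/t_r.png

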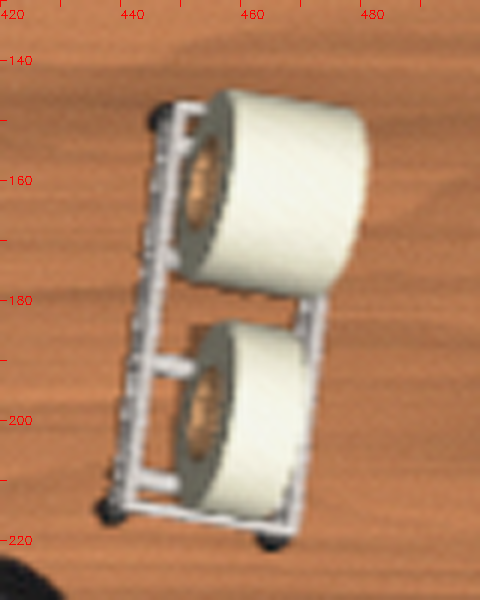

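View pics/s_r.png

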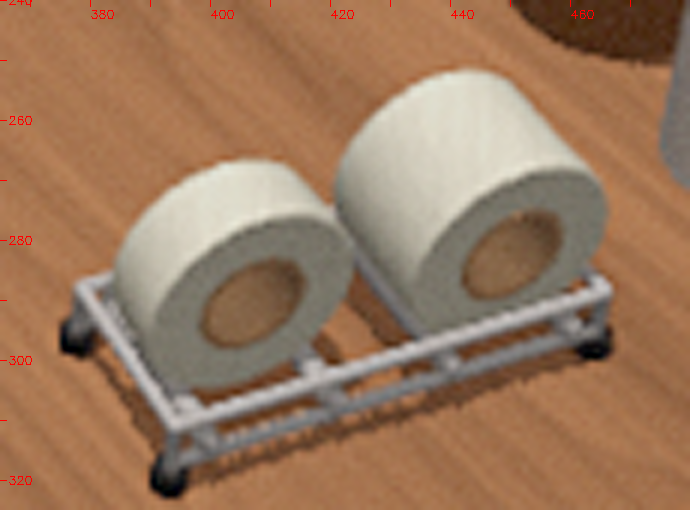

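```bash
cat > fit.py <<'E'
from h import *
from scipy.optimize import least_squares
# dispenser base
def base(p):
    c,s=np.cos(p[2]),np.sin(p[2]);return [np.array([p[0]+c*x-s*y,p[1]+s*x+c*y,.008]) for x,y in((.065,.065),(.065,-.065),(-.065,-.065),(-.065,.065))]
T=[(271,129.5),(316.5,120.5),(325.5,165.5),(280,174.5)];S=[None,(383,193.5),(353,211),(323,192)]
def f(p,w=(1,1)):
    r=[]
    for q,t,s in zip(base(p),T,S):
        if w[0]: r+=list(proj("top",q)-t)
        if s and w[1]: r+=list(proj("side",q)-s)
    return r
for w in((1,1),(1,0),(0,1)):
    d=least_squares(f,[.6,.1,0.2],args=(w,)); print("disp",w,d.x.round(4),np.abs(d.fun).max().round(2))
# spindle: ends
print("handle",tri((328,158.5),(255.5,149)),"tip",tri((371,181.8),(324.3,135.2)))
print("top@75",atz("top",255.5,149,.075),atz("top",324.3,135.2,.075))
# rack: top wire corners z=.033
for u in((449.5,148),(440.5,214)): print("rack top",atz("top",*u,.031))
for u in((469,217),): print("rack top",atz("top",*u,.031))
for u in((379,288),(394,310),(465.5,288)): print("rack side",atz("side",*u,.031))
# roll bore centres
print("+y bore",atz("top",453.5,161,.057),"-y bore side",atz("side",448,282.5,.057))
print("narrow +y",atz("top",454,199,.057),"-y",atz("side",405,290,.057))
E
python3 fit.py
```

```text
disp (1, 1) [0.6199 0.1368 0.2121] 1.4
disp (1, 0) [0.6198 0.1376 0.2105] 1.06
disp (0, 1) [0.619  0.1338 0.211 ] 0.9
handle [0.59766346 0.24419991 0.07677339] tip [0.63499464 0.06893301 0.07783013]
top@75 [0.59793985 0.24449767 0.075     ] [0.6364104  0.06855392 0.075     ]
rack top [ 0.61751251 -0.26633439  0.031     ]
rack top [ 0.44046428 -0.23865444  0.031     ]
rack top [ 0.43342831 -0.31326803  0.031     ]
rack side [ 0.44100358 -0.2416242   0.031     ]
rack side [ 0.43065798 -0.30988991  0.031     ]
rack side [ 0.60799772 -0.33779057  0.031     ]
+y bore [ 0.57673105 -0.26839434  0.057     ] -y bore side [ 0.56464175 -0.32311864  0.057     ]
narrow +y [ 0.47707727 -0.2672957   0.057     ] -y [ 0.46928021 -0.29411872  0.057     ]
```

Candidates for the spindle: the bare bar with the black handle in the dispenser (top 258–324, 149–135), and the pink look-alike (top 235,320), which I leave. Candidates for the roll: far trough (top 460–480,162), visibly wider, is the wide one. The near trough (455,200) holds the narrow one. The crops confirm both: the black handle is at top (255–272,147) with the disc at (284,144).

```bash
cat > plan.py <<'E'
from h import *
from scipy.spatial.transform import Rotation as Ro, Slerp
def orient(yaw,tilt,pitch=0):
    """bar direction b (tip->handle) yawed by yaw from +y; pitch>0: tip up"""
    f=np.array([np.cos(yaw),np.sin(yaw),0]);b=np.array([-np.sin(yaw),np.cos(yaw),0]);u=np.array([0,0,1.])
    x=-np.cos(tilt)*u+np.sin(tilt)*f; z=np.cos(tilt)*f+np.sin(tilt)*u; y=np.cross(z,x)
    R=np.column_stack([x,y,z])
    return Ro.from_rotvec(-f*pitch).as_matrix()@R
def plan(gps,Rs,ns,gap,start=None):
    """gps: grasp point world targets; prints rows"""
    s=observe();p=np.array(s["tool_pos"]);R=np.array(s["ee_rot"])
    if start: p,R=start
    out=[]
    for g,Rt,n in zip(gps,Rs,ns):
        pt=np.array(g)-.054*Rt[:,0]
        sl=Slerp([0,1],Ro.from_matrix([R,Rt]))
        p0,R0=p,R;pp,RR=p0,R0
        for k in range(1,n+1):
            pn=p0+(pt-p0)*k/n;Rn=sl(k/n).as_matrix()
            d=RR.T@(pn-pp)*1000;w=Ro.from_matrix(RR.T@Rn).as_rotvec()
            out.append([*[round(float(v),1) for v in d],*[round(float(v),3) for v in w],gap]);pp,RR=pn,Rn
        p,R=pt,Rt
    for i in range(0,len(out),10): print(out[i:i+10])
    return p,R
def here():
    s=observe();p=np.array(s["tool_pos"]);R=np.array(s["ee_rot"])
    print("t",s["time"],"grasp",(p+.054*R[:,0]).round(4),"tilt",np.degrees(np.arctan2(R[2,2],np.hypot(*R[:2,2]))).round(1),"zyaw",np.arctan2(R[1,2],R[0,2]).round(3),"b",np.round(R[:,1],3),"q",np.round(s["joint_pos"],2),"F",np.round(s["wrist_force"],1),np.round(s["ft_torque"],2),"gap",round(s["finger_gap"],4))
E
python3 - <<'E'
from plan import *
R=orient(.212,np.radians(30));print(R.round(3))
h=np.array([.6021,.2243,.075]);g=h-.1*R[:,0]
plan([g],[R],[14],85)
here()
E
```

```text
[[ 0.489 -0.21   0.847]
 [ 0.105  0.978  0.182]
 [-0.866 -0.     0.5  ]]
[[6.8, -29.7, -13.5, 0.069, -0.034, -0.018, 85], [6.9, -30.4, -11.7, 0.069, -0.034, -0.018, 85], [7.1, -31.0, -9.8, 0.069, -0.034, -0.018, 85], [7.4, -31.5, -7.9, 0.069, -0.034, -0.018, 85], [7.7, -31.8, -6.0, 0.069, -0.034, -0.018, 85], [8.1, -32.0, -4.1, 0.069, -0.034, -0.018, 85], [8.6, -32.1, -2.1, 0.069, -0.034, -0.018, 85], [9.2, -32.0, -0.2, 0.069, -0.034, -0.018, 85], [9.8, -31.8, 1.6, 0.069, -0.034, -0.018, 85], [10.4, -31.4, 3.5, 0.069, -0.034, -0.018, 85]]
[[11.2, -30.9, 5.2, 0.069, -0.034, -0.018, 85], [11.9, -30.3, 7.0, 0.069, -0.034, -0.018, 85], [12.8, -29.5, 8.6, 0.069, -0.034, -0.018, 85], [13.6, -28.6, 10.1, 0.069, -0.034, -0.018, 85]]
t 0.1 grasp [0.2087 0.5354 0.2491] tilt -0.1 zyaw 1.199 b [-0.932  0.363  0.   ] q [1.06 0.31 0.05 1.3  0.   1.43] F [ 0.3 -0.   0.4] [ 0.01  0.02 -0.04] gap 0.0853
```

{"fn": "move_arm", "kwargs": {"targets": [[[6.8, -29.7, -13.5, 0.069, -0.034, -0.018, 85], [6.9, -30.4, -11.7, 0.069, -0.034, -0.018, 85], [7.1, -31, -9.8, 0.069, -0.034, -0.018, 85], [7.4, -31.5, -7.9, 0.069, -0.034, -0.018, 85], [7.7, -31.8, -6, 0.069, -0.034, -0.018, 85], [8.1, -32, -4.1, 0.069, -0.034, -0.018, 85], [8.6, -32.1, -2.1, 0.069, -0.034, -0.018, 85], [9.2, -32, -0.2, 0.069, -0.034, -0.018, 85], [9.8, -31.8, 1.6, 0.069, -0.034, -0.018, 85], [10.4, -31.4, 3.5, 0.069, -0.034, -0.018, 85]]], "force": 100}}

```text
time: 1.1
tool_pos: [0.4376, 0.2925, 0.2285]
ee_rot: [[0.352, -0.453, 0.819], [0.127, 0.89, 0.437], [-0.927, -0.05, 0.371]]
wrist_force: [0.6, 0.3, 0.0]
finger_gap: 0.0849
```

```bash
python3 - <<'E'
from plan import *
here()
R=orient(.212,np.radians(30))
h=np.array([.6021,.2243,.075]);g=h-.1*R[:,0]
plan([g],[R],[8],85)
E
```

```text
t 1.1 grasp [0.4566 0.2994 0.1784] tilt 21.8 zyaw 0.49 b [-0.453  0.89  -0.05 ] q [ 0.45  0.03 -0.56  0.6  -0.04  1.54] F [0.6 0.3 0. ] [-0.05  0.28 -0.04] gap 0.0849
[[4.9, -14.3, 3.6, 0.032, -0.017, -0.009, 85], [5.1, -14.2, 4.0, 0.032, -0.017, -0.009, 85], [5.3, -14.0, 4.3, 0.032, -0.017, -0.009, 85], [5.5, -13.8, 4.7, 0.032, -0.017, -0.009, 85], [5.7, -13.6, 5.0, 0.032, -0.017, -0.009, 85], [5.9, -13.4, 5.3, 0.032, -0.017, -0.009, 85], [6.1, -13.1, 5.7, 0.032, -0.017, -0.009, 85], [6.3, -12.9, 6.0, 0.032, -0.017, -0.009, 85]]
```

Tracking is good.

{"fn": "move_arm", "kwargs": {"targets": [[[4.9, -14.3, 3.6, 0.032, -0.017, -0.009, 85], [5.1, -14.2, 4, 0.032, -0.017, -0.009, 85], [5.3, -14, 4.3, 0.032, -0.017, -0.009, 85], [5.5, -13.8, 4.7, 0.032, -0.017, -0.009, 85], [5.7, -13.6, 5, 0.032, -0.017, -0.009, 85], [5.9, -13.4, 5.3, 0.032, -0.017, -0.009, 85], [6.1, -13.1, 5.7, 0.032, -0.017, -0.009, 85], [6.3, -12.9, 6, 0.032, -0.017, -0.009, 85], [0, 0, 0, 0, 0, 0, 85]]]}}

```text
time: 2.0
tool_pos: [0.5265, 0.1979, 0.2017]
ee_rot: [[0.487, -0.189, 0.853], [0.093, 0.982, 0.165], [-0.868, -0.001, 0.496]]
wrist_force: [-0.4, 0.3, -0.3]
finger_gap: 0.0848
```

```bash
python3 - <<'E'
from plan import *
here()
for n in("side","top"): cv2.imwrite(f"pics/{n}1.png",grab_frame(n))
crop("pics/top1.png",230,100,340,200,6,"pics/t1.png")
crop("pics/side1.png",270,100,400,215,6,"pics/s1.png")
R=orient(.212,np.radians(30))
h=np.array([.6021,.2243,.075])
plan([h],[R],[6],85)
E
```

```text
t 2.0 grasp [0.5529 0.2029 0.1548] tilt 29.7 zyaw 0.191 b [-0.189  0.982 -0.001] q [ 0.22  0.06 -0.66  0.33 -0.02  1.6 ] F [-0.4  0.3 -0.3] [-0.11  0.48 -0.01] gap 0.0848
[[16.0, 1.7, 1.0, -0.003, -0.001, 0.002, 85], [16.0, 1.6, 1.0, -0.003, -0.001, 0.002, 85], [16.0, 1.6, 1.0, -0.003, -0.001, 0.002, 85], [16.0, 1.6, 1.0, -0.003, -0.001, 0.002, 85], [16.0, 1.5, 1.0, -0.003, -0.001, 0.002, 85], [16.0, 1.5, 1.0, -0.003, -0.001, 0.002, 85]]
```

View pics/t1.png

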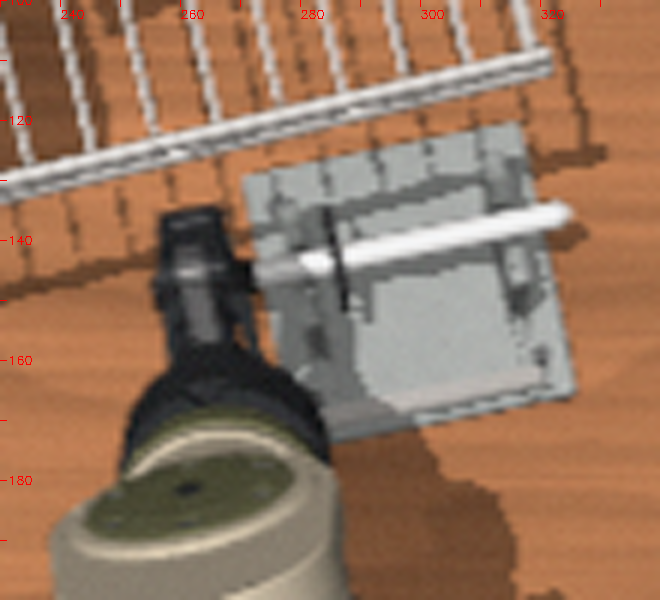

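View pics/s1.png

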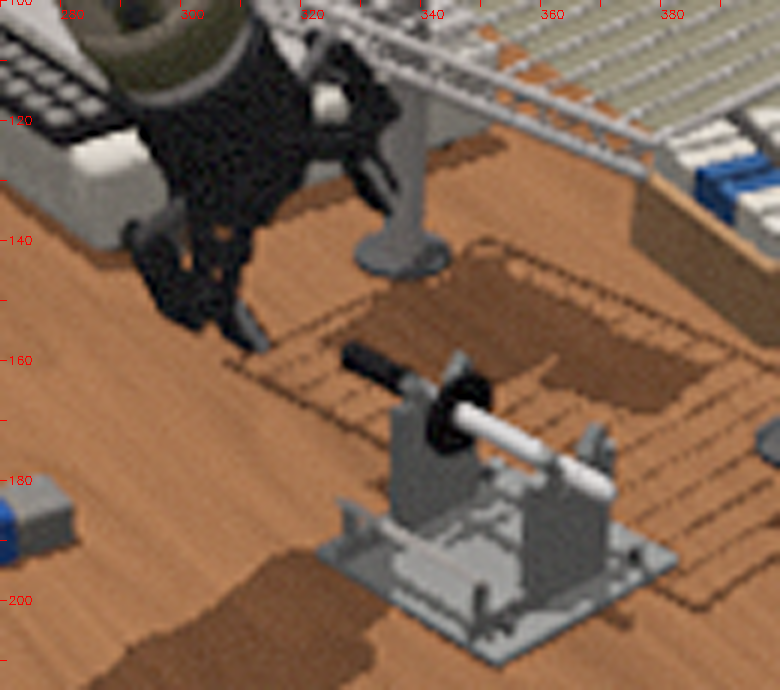

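The open fingers straddle the handle line, with the fingertips at top (262,140). Approaching.

{"fn": "move_arm", "kwargs": {"targets": [[[8, 3, 1, -0.003, -0.001, 0.002, 85], [16, 3, 1, -0.003, -0.001, 0.002, 85], [16, 2, 1, -0.003, -0.001, 0.002, 85], [16, 1.5, 1, -0.003, -0.001, 0.002, 85], [16, 1, 1, -0.003, -0.001, 0.002, 85], [10, 0, 1, -0.003, -0.001, 0.002, 85], [0, 0, 0, 0, 0, 0, 85]]]}}

```text
time: 2.8
tool_pos: [0.569, 0.2248, 0.1311]
ee_rot: [[0.488, -0.223, 0.844], [0.113, 0.975, 0.193], [-0.865, 0.001, 0.501]]
wrist_force: [-0.5, -1.0, -0.4]
finger_gap: 0.0852
```

```bash
python3 - <<'E'
from plan import *
here()
R=orient(.212,np.radians(30))
h=np.array([.6021,.2243,.075])
plan([h],[R],[2],85)
E
```

```text
t 2.8 grasp [0.5953 0.2309 0.0844] tilt 30.1 zyaw 0.224 b [-0.223  0.975  0.001] q [ 0.25  0.24 -0.66  0.14 -0.01  1.59] F [-0.5 -1.  -0.4] [-0.12  0.47 -0.03] gap 0.0852
[[5.3, -3.8, -0.1, 0.005, 0.001, -0.004, 85], [5.3, -3.7, -0.1, 0.005, 0.001, -0.004, 85]]
```

{"fn": "move_arm", "kwargs": {"targets": [[[5.5, -3, 0, 0, 0, 0, 85], [5, -1.5, 0, 0, 0, 0, 85], [0, 0, 0, 0, 0, 0, 85]]]}}

```text
time: 3.1
tool_pos: [0.5752, 0.222, 0.122]
ee_rot: [[0.488, -0.224, 0.843], [0.114, 0.974, 0.194], [-0.865, 0.001, 0.501]]
wrist_force: [-0.2, -0.2, 0.1]
finger_gap: 0.0849
```

```bash
python3 - <<'E'
from plan import *
here()
for n in("side","top"): cv2.imwrite(f"pics/{n}2.png",grab_frame(n))
crop("pics/side2.png",270,100,400,215,6,"pics/s2.png")
E
```

```text
t 3.1 grasp [0.6016 0.2282 0.0753] tilt 30.1 zyaw 0.226 b [-0.224  0.974  0.001] q [ 0.24  0.26 -0.66  0.12 -0.01  1.58] F [-0.2 -0.2  0.1] [-0.1   0.4  -0.06] gap 0.0849
```

View pics/s2.png

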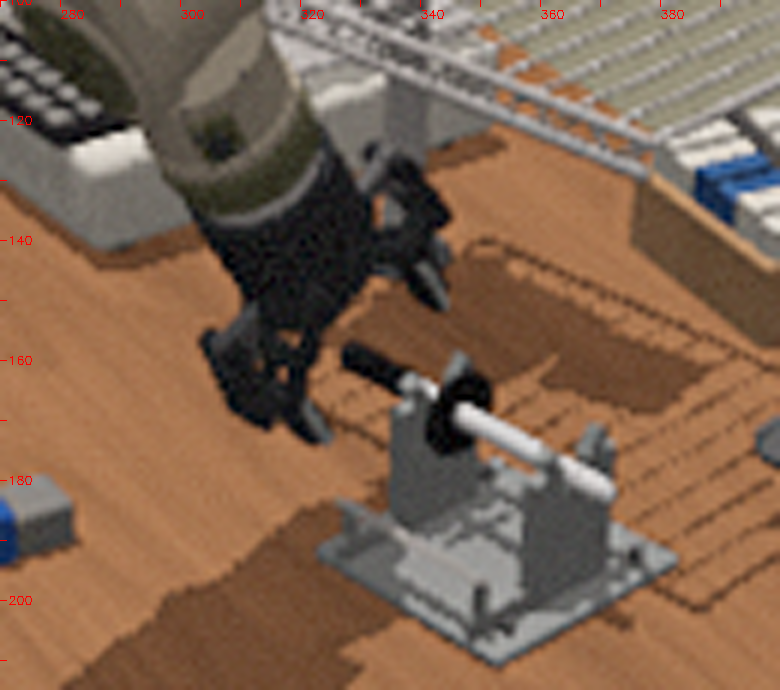

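The fingertips at side (320,172) and (342,150) straddle the handle at (327–337,158–164), about 5 mm toward its free end. I'll shift 4 mm and close.

{"fn": "move_arm", "kwargs": {"targets": [[[0, -4, 0, 0, 0, 0, 85], [0, 0, 0, 0, 0, 0, 40], [0, 0, 0, 0, 0, 0, 10], [0, 0, 0, 0, 0, 0, 5], [0, 0, 0, 0, 0, 0, 5], [0, 0, 0, 0, 0, 0, 5], [0, 0, 0, 0, 0, 0, 5]]], "force": 100}}

```text
time: 3.9
tool_pos: [0.5759, 0.2175, 0.1237]
ee_rot: [[0.49, -0.224, 0.843], [0.113, 0.975, 0.193], [-0.865, 0.001, 0.503]]
wrist_force: [-1.4, -0.1, 1.3]
finger_gap: 0.0125
```

```bash
python3 - <<'E'
from plan import *
here()
E
```

```text
t 3.9 grasp [0.6023 0.2236 0.0771] tilt 30.2 zyaw 0.225 b [-0.224  0.975  0.001] q [ 0.23  0.26 -0.66  0.12 -0.    1.58] F [-1.4 -0.1  1.3] [-0.17  0.47 -0.01] gap 0.0125
```

{"fn": "move_arm", "kwargs": {"targets": [[[0, 0, 0, 0, 0, 0, 5], [0, 0, 0, 0, 0, 0, 5], [-8.6, 0, 5, 0, 0, 0, 5], [-8.6, 0, 5, 0, 0, 0, 5], [-8.6, 0, 5, 0, 0, 0, 5], [-4, 0, 2.3, 0, 0, 0, 5], [0, 0, 0, 0, 0, 0, 5]]]}}

```text
time: 4.6
tool_pos: [0.5763, 0.2178, 0.1621]
ee_rot: [[0.49, -0.224, 0.842], [0.114, 0.975, 0.193], [-0.864, 0.001, 0.504]]
wrist_force: [0.0, -0.4, -1.0]
finger_gap: 0.0132
```

```bash
python3 - <<'E'
from plan import *
here()
for n in("side","top"): cv2.imwrite(f"pics/{n}3.png",grab_frame(n))
crop("pics/side3.png",270,100,400,215,6,"pics/s3.png")
crop("pics/top3.png",230,100,340,200,6,"pics/t3.png")
E
```

```text
t 4.6 grasp [0.6028 0.2239 0.1154] tilt 30.2 zyaw 0.225 b [-0.224  0.975  0.001] q [ 0.23  0.2  -0.61  0.23 -0.    1.58] F [ 0.  -0.4 -1. ] [-0.01  0.52 -0.01] gap 0.0132
```

View pics/s3.png

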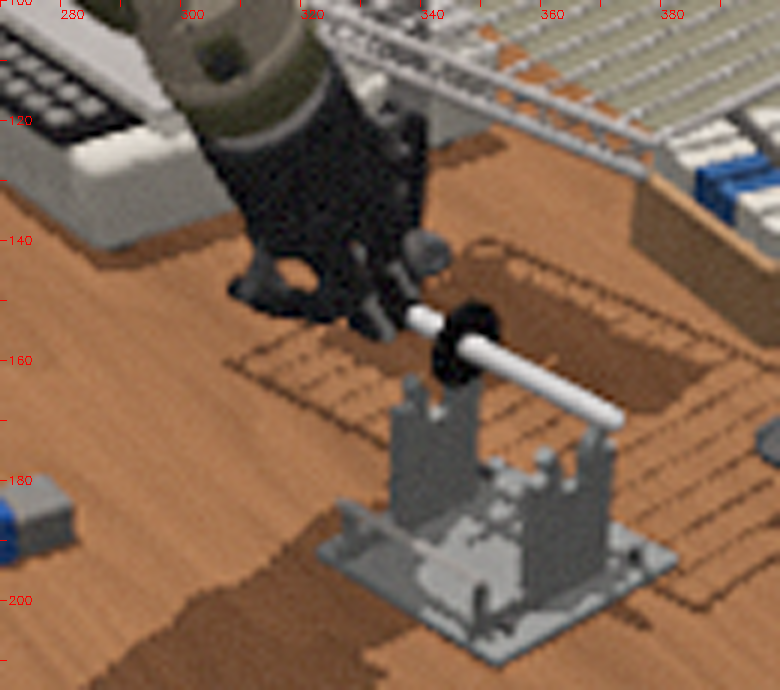

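View pics/t3.png

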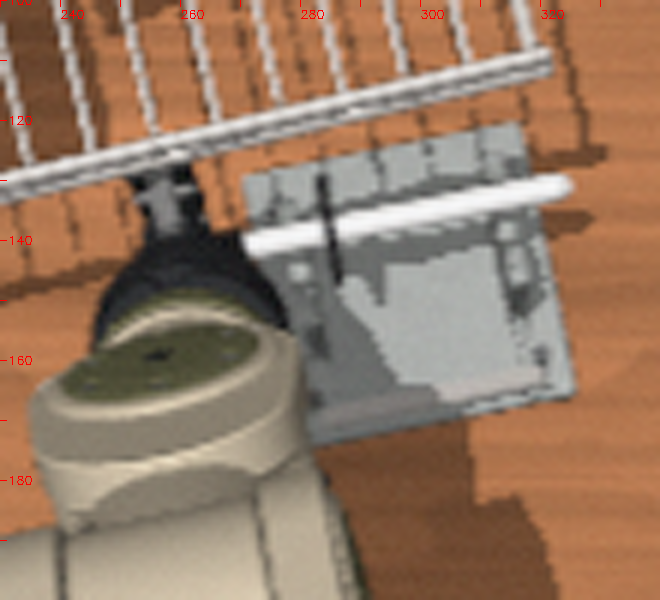

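The spindle is lifted and level: tip at side (373,170) / top (323,131), disc at side (346,157). Next, measure it in the grip and plan the carry to the rack.

```bash
python3 - <<'E'
from plan import *
tip=tri((372.3,169.5),(323.3,131)); b0=tri((338,153),(269,140.5));print("tip",tip,"bar near handle",b0)
d=b0-tip;print("yaw",np.arctan2(-d[0],d[1]),"pitch",np.arcsin(d[2]/np.linalg.norm(d)),np.linalg.norm(d))
s=observe();R=np.array(s["ee_rot"]);g=np.array(s["tool_pos"])+.054*R[:,0]
print("tip to grasp",np.linalg.norm(g-tip),"tip in tool",R.T@(tip-g))
# plan
T=np.radians(30);R1=orient(.212,T);R2=orient(-.165,T)
b=np.array([.164,.986,0]);roll=np.array([.5715,-.2960,0])
gpre=roll+.215*b; gpre[2]=.16
print(gpre)
plan([[.52,.20,.15],gpre],[R1,R2],[5,12],5)
E
```

```text
tip [0.6366844  0.0715246  0.11604528] bar near handle [0.61087191 0.20716069 0.11032432]
yaw 0.18805813345821185 pitch -0.041411381706590936 0.13818886682163944
tip to grasp 0.15611558359690347 tip in tool [-0.00195889 -0.15610281  0.00038821]
[ 0.60676 -0.08401  0.16   ]
[[-14.8, -0.8, -11.2, 0.002, 0.001, -0.002, 5], [-14.8, -0.9, -11.2, 0.002, 0.001, -0.002, 5], [-14.7, -0.9, -11.2, 0.002, 0.001, -0.002, 5], [-14.7, -1.0, -11.2, 0.002, 0.001, -0.002, 5], [-14.7, -1.0, -11.2, 0.002, 0.001, -0.002, 5], [0.4, -23.8, 2.4, 0.027, 0.0, -0.016, 5], [0.8, -23.7, 3.0, 0.027, -0.0, -0.016, 5], [1.1, -23.6, 3.7, 0.027, -0.0, -0.016, 5], [1.5, -23.5, 4.3, 0.027, 0.0, -0.016, 5], [1.9, -23.4, 4.9, 0.027, 0.0, -0.016, 5]]
[[2.3, -23.2, 5.6, 0.027, -0.0, -0.016, 5], [2.6, -23.0, 6.2, 0.027, 0.0, -0.016, 5], [3.0, -22.8, 6.8, 0.027, -0.0, -0.016, 5], [3.3, -22.5, 7.4, 0.027, 0.0, -0.016, 5], [3.7, -22.3, 8.0, 0.027, 0.0, -0.016, 5], [4.0, -22.0, 8.6, 0.027, -0.0, -0.016, 5], [4.4, -21.7, 9.2, 0.027, -0.0, -0.016, 5]]
```

{"fn": "move_arm", "kwargs": {"targets": [[[-8, 0, -6, 0, 0, 0, 5], [-15, -1, -11, 0, 0, 0, 5], [-15, -1, -11, 0, 0, 0, 5], [-15, -1, -11, 0, 0, 0, 5], [-15, -5, -11, 0, 0, 0, 5], [-4, -20, 0, 0.027, 0, -0.016, 5], [0.8, -24, 3, 0.027, 0, -0.016, 5], [1, -24, 4, 0.027, 0, -0.016, 5], [1.5, -24, 4, 0.027, 0, -0.016, 5], [2, -24, 5, 0.027, 0, -0.016, 5]]]}}

```text
time: 5.7
tool_pos: [0.5222, 0.0769, 0.1974]
ee_rot: [[0.49, -0.07, 0.869], [0.034, 0.998, 0.061], [-0.871, -0.001, 0.491]]
wrist_force: [-0.2, 0.0, -0.2]
finger_gap: 0.0131
```

```bash
python3 - <<'E'
from plan import *
here()
T=np.radians(30);R2=orient(-.165,T)
b=np.array([.164,.986,0]);roll=np.array([.5715,-.2960,0])
gpre=roll+.215*b; gpre[2]=.13
plan([gpre],[R2],[10],5)
E
```

```text
t 5.7 grasp [0.5486 0.0787 0.1503] tilt 29.4 zyaw 0.07 b [-0.07   0.998 -0.001] q [-0.03 -0.   -0.74  0.32  0.05  1.49] F [-0.2  0.  -0.2] [ 0.03  0.5  -0.07] gap 0.0131
[[4.1, -16.0, 3.1, 0.02, -0.001, -0.012, 5], [4.3, -15.9, 3.4, 0.02, -0.001, -0.012, 5], [4.5, -15.8, 3.7, 0.02, -0.001, -0.012, 5], [4.7, -15.6, 4.0, 0.02, -0.001, -0.012, 5], [4.9, -15.5, 4.3, 0.02, -0.001, -0.012, 5], [5.0, -15.4, 4.6, 0.02, -0.001, -0.012, 5], [5.2, -15.2, 5.0, 0.02, -0.001, -0.012, 5], [5.4, -15.0, 5.3, 0.02, -0.001, -0.012, 5], [5.6, -14.9, 5.6, 0.02, -0.001, -0.012, 5], [5.8, -14.7, 5.9, 0.02, -0.001, -0.012, 5]]
```

{"fn": "move_arm", "kwargs": {"targets": [[[4, -16, 3, 0.02, 0, -0.012, 5], [4, -16, 3.4, 0.02, 0, -0.012, 5], [4.5, -16, 3.7, 0.02, 0, -0.012, 5], [4.7, -16, 4, 0.02, 0, -0.012, 5], [5, -15.5, 4.3, 0.02, 0, -0.012, 5], [5, -15, 4.6, 0.02, 0, -0.012, 5], [5, -15, 5, 0.02, 0, -0.012, 5], [5.5, -15, 5.3, 0.02, 0, -0.012, 5], [5.5, -10, 5.6, 0.02, 0, -0.012, 5], [0, 0, 0, 0, 0, 0, 5]]]}}

```text
time: 6.7
tool_pos: [0.5716, -0.0697, 0.1756]
ee_rot: [[0.48, 0.156, 0.863], [-0.082, 0.988, -0.133], [-0.873, -0.007, 0.487]]
wrist_force: [-0.2, -0.1, -1.3]
finger_gap: 0.0131
```

```bash
python3 - <<'E'
from plan import *
here()
for n in("side","top"): cv2.imwrite(f"pics/{n}4.png",grab_frame(n))
crop("pics/side4.png",340,180,480,320,5,"pics/s4.png")
crop("pics/top4.png",340,90,500,230,5,"pics/t4.png")
E
```

```text
t 6.7 grasp [ 0.5975 -0.0741  0.1285] tilt 29.1 zyaw -0.153 b [ 0.156  0.988 -0.007] q [-0.28  0.12 -0.67  0.28  0.06  1.46] F [-0.2 -0.1 -1.3] [ 0.16  0.48 -0.02] gap 0.0131
```

View pics/s4.png

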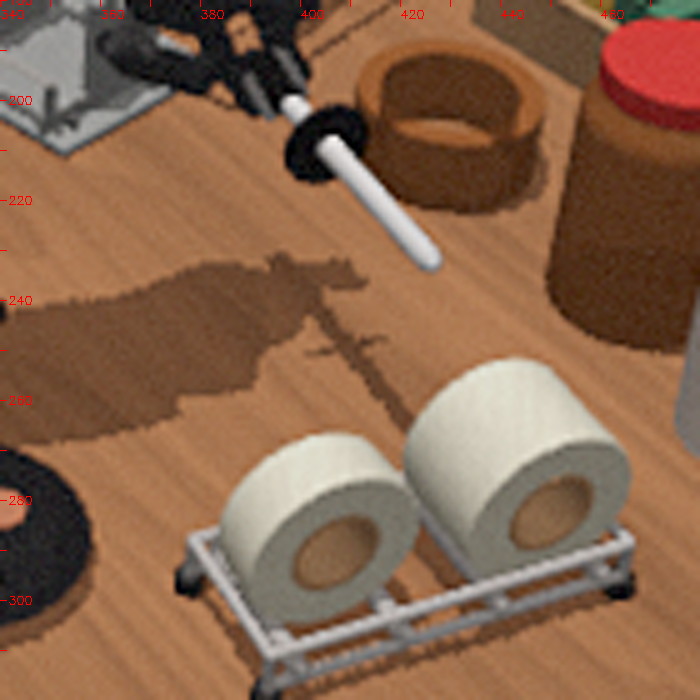

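View pics/t4.png

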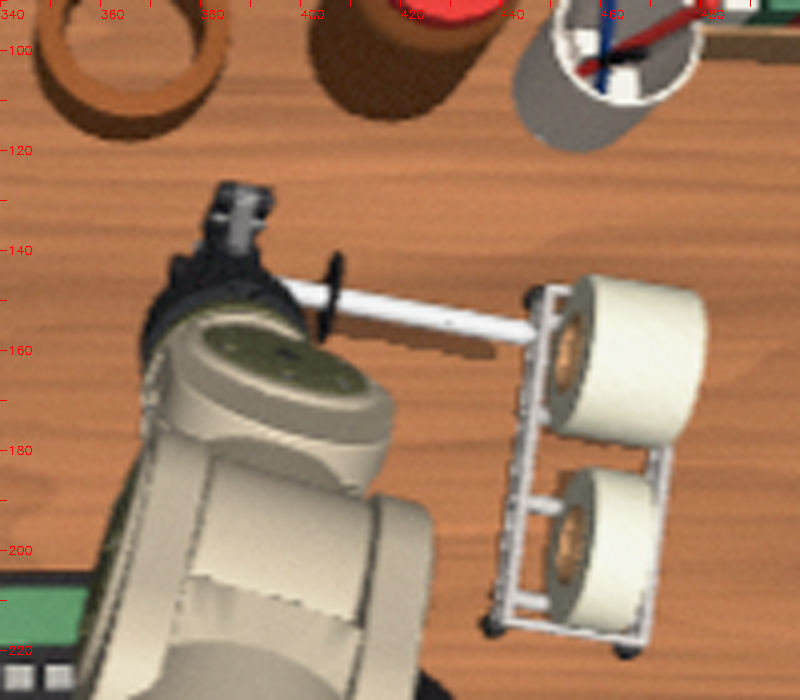

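```bash
python3 - <<'E'
from plan import *
s=observe();R=np.array(s["ee_rot"]);g=np.array(s["tool_pos"])+.054*R[:,0]
tip=tri((424.8,232.3),(444,156.3));print("tip",tip,R.T@(tip-g)*1000)
print("expected px of tip at 160", proj("side",g-.160*R[:,1]),proj("top",g-.160*R[:,1]))
T=np.radians(30);R2=orient(-.165,T)
b=np.array([.164,.986,0]);roll=np.array([.5715,-.2960,0])
for D in (.215,):
  q=roll+D*b;q[2]=.063
  plan([q],[R2],[6],5)
E
```

```text
tip [ 0.57286131 -0.22444953  0.12562768] [   3.15180656 -153.59075312   -1.62967844]
expected px of tip at 160 [426.73666033 232.67133539] [446.84600103 156.65697134]
[[10.5, -1.5, -3.7, 0.002, -0.003, 0.0, 5], [10.5, -1.5, -3.7, 0.002, -0.003, 0.0, 5], [10.5, -1.6, -3.7, 0.002, -0.003, 0.0, 5], [10.4, -1.6, -3.8, 0.002, -0.003, 0.0, 5], [10.4, -1.6, -3.8, 0.002, -0.003, 0.0, 5], [10.4, -1.6, -3.8, 0.002, -0.003, 0.0, 5]]
```

{"fn": "move_arm", "kwargs": {"targets": [[[10.5, -1, -4, 0, -0.003, 0, 5], [10.5, -1, -4, 0, -0.003, 0, 5], [10.5, -1, -4, 0, -0.003, 0, 5], [10.5, -1, -4, 0, -0.003, 0, 5], [10.5, -1, -4, 0, -0.003, 0, 5], [8, -1, -3, 0, -0.003, 0, 5], [0, 0, 0, 0, 0, 0, 5]]]}}

```text
time: 7.5
tool_pos: [0.5786, -0.0717, 0.1102]
ee_rot: [[0.496, 0.147, 0.856], [-0.078, 0.989, -0.125], [-0.865, -0.005, 0.502]]
wrist_force: [-0.8, 0.2, -0.9]
finger_gap: 0.0128
```

```bash
python3 - <<'E'
from plan import *
here()
for n in("side","top"): cv2.imwrite(f"pics/{n}5.png",grab_frame(n))
crop("pics/side5.png",340,180,480,320,5,"pics/s5.png")
crop("pics/top5.png",340,90,500,230,5,"pics/t5.png")
E
```

```text
t 7.5 grasp [ 0.6054 -0.0759  0.0635] tilt 30.1 zyaw -0.145 b [ 0.147  0.989 -0.005] q [-0.29  0.23 -0.75  0.07  0.07  1.45] F [-0.8  0.2 -0.9] [ 0.16  0.53 -0.05] gap 0.0128
```

View pics/s5.png

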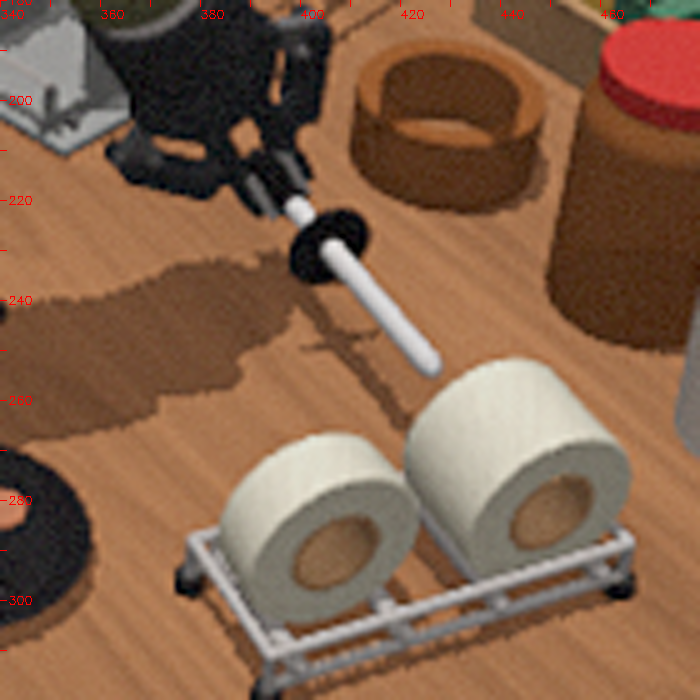

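View pics/t5.png

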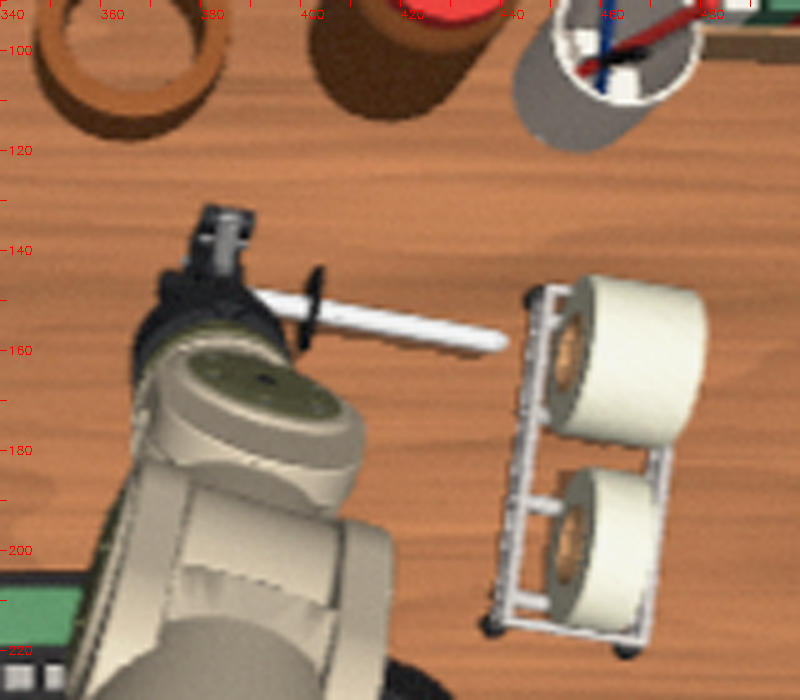

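In the top view the bar line (390,150)→(438,158) extends into the bore at (452,161). I'll push in, checking partway.

{"fn": "move_arm", "kwargs": {"targets": [[[0, -10, 0, 0, 0, 0, 5], [0, -12, 0, 0, 0, 0, 5], [0, -12, 0, 0, 0, 0, 5], [0, -12, 0, 0, 0, 0, 5], [0, -10, 0, 0, 0, 0, 5], [0, -6, 0, 0, 0, 0, 5], [0, 0, 0, 0, 0, 0, 5]]]}}

```text
time: 8.3
tool_pos: [0.5709, -0.1408, 0.1151]
ee_rot: [[0.502, 0.149, 0.852], [-0.082, 0.989, -0.125], [-0.861, -0.007, 0.508]]
wrist_force: [-0.1, -0.3, -0.2]
finger_gap: 0.0129
```

```bash
python3 - <<'E'
from plan import *
here()
for n in("side","top"): cv2.imwrite(f"pics/{n}6.png",grab_frame(n))
crop("pics/side6.png",340,180,480,320,5,"pics/s6.png")
crop("pics/top6.png",340,90,500,230,5,"pics/t6.png")
E
```

```text
t 8.3 grasp [ 0.598  -0.1452  0.0686] tilt 30.6 zyaw -0.145 b [ 0.149  0.989 -0.007] q [-0.43  0.23 -0.74  0.09  0.14  1.32] F [-0.1 -0.3 -0.2] [0.14 0.5  0.01] gap 0.0129
```

View pics/s6.png

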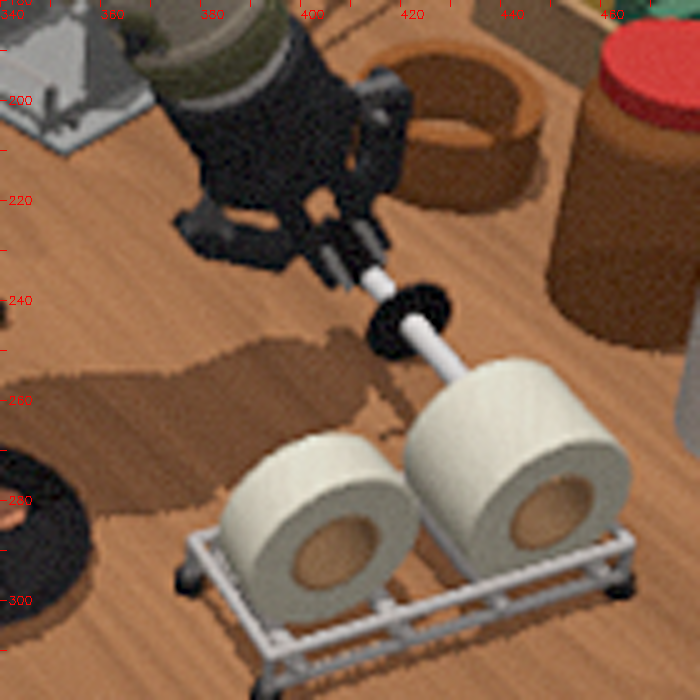

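View pics/t6.png

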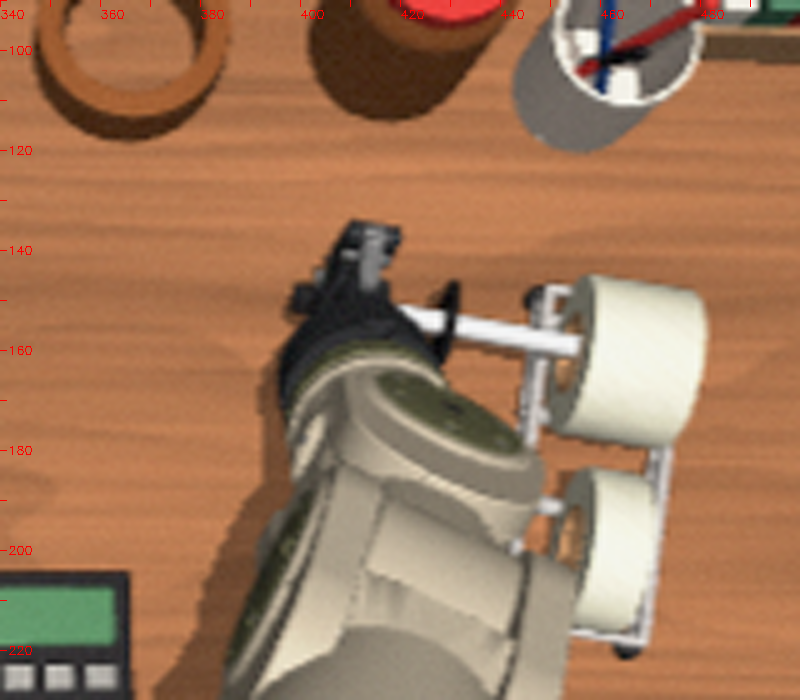

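{"fn": "move_arm", "kwargs": {"targets": [[[4.5, 0, -2.6, 0, 0, 0, 5], [1.5, -10, -0.8, 0, 0, 0, 5], [1, -10, -0.6, 0, 0, 0, 5], [1, -10, -0.6, 0, 0, 0, 5], [1, -10, -0.6, 0, 0, 0, 5], [1, -7, -0.6, 0, 0, 0, 5], [0, 0, 0, 0, 0, 0, 5]]]}}

```text
time: 9.1
tool_pos: [0.5634, -0.1893, 0.102]
ee_rot: [[0.501, 0.146, 0.853], [-0.079, 0.989, -0.122], [-0.862, -0.006, 0.507]]
wrist_force: [-0.4, -1.0, -1.0]
finger_gap: 0.0125
```

```bash
python3 - <<'E'
from plan import *
here()
for n in("side","top"): cv2.imwrite(f"pics/{n}7.png",grab_frame(n))
crop("pics/side7.png",360,200,500,320,5,"pics/s7.png")
crop("pics/top7.png",380,90,500,230,5,"pics/t7.png")
E
```

```text
t 9.1 grasp [ 0.5905 -0.1936  0.0555] tilt 30.5 zyaw -0.143 b [ 0.146  0.989 -0.006] q [-0.53  0.27 -0.73  0.08  0.19  1.23] F [-0.4 -1.  -1. ] [0.13 0.49 0.05] gap 0.0125
```

View pics/s7.png

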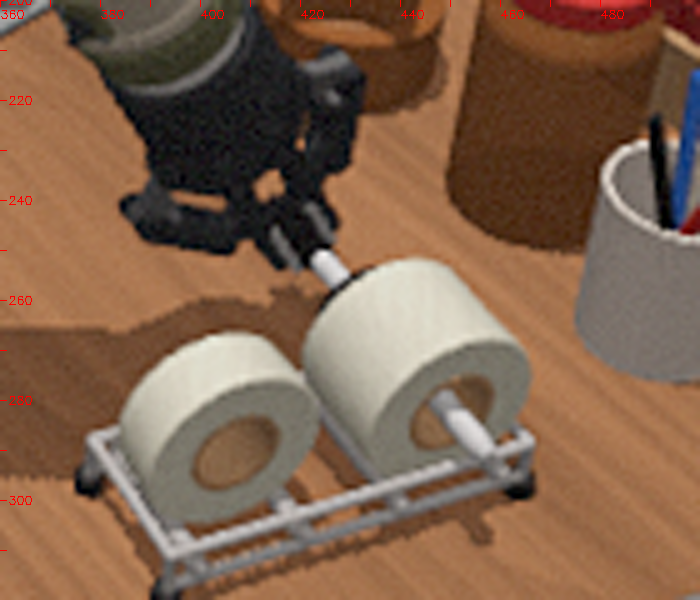

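View pics/t7.png

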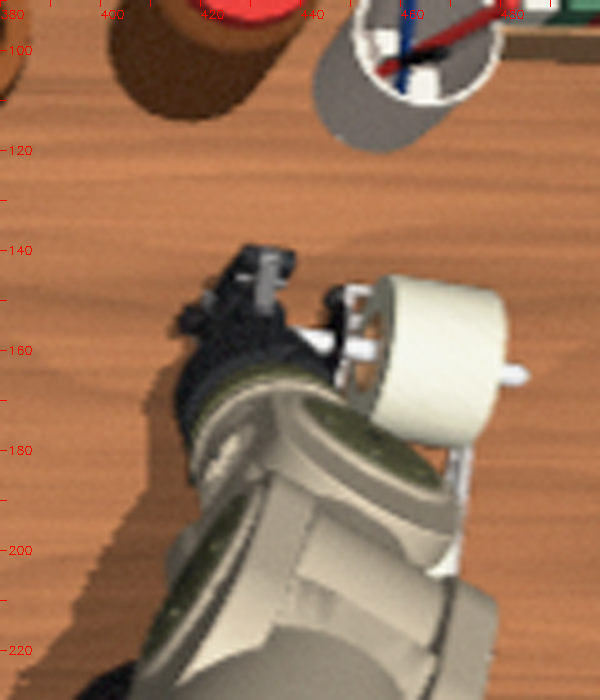

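The spindle is through the bore: tip out at side (457,292). The height is now 55 mm, so I'll raise 9 mm to keep the disc over the end wire, then finish the push.

{"fn": "move_arm", "kwargs": {"targets": [[[-4, 0, 2.3, 0, 0, 0, 5], [-4, 0, 2.3, 0, 0, 0, 5], [0.5, -6, -0.3, 0, 0, 0, 5], [0.5, -6, -0.3, 0, 0, 0, 5], [0, -4, 0, 0, 0, 0, 5], [0, 0, 0, 0, 0, 0, 5]]]}}

```text
time: 9.8
tool_pos: [0.5612, -0.2044, 0.1118]
ee_rot: [[0.502, 0.143, 0.853], [-0.078, 0.99, -0.12], [-0.861, -0.006, 0.508]]
wrist_force: [-0.8, 0.4, -1.5]
finger_gap: 0.013
```

```bash
python3 - <<'E'
from plan import *
here()
for n in("side","top"): cv2.imwrite(f"pics/{n}8.png",grab_frame(n))
crop("pics/side8.png",360,200,500,320,5,"pics/s8.png")
crop("pics/top8.png",380,90,500,230,5,"pics/t8.png")
E
```

```text
t 9.8 grasp [ 0.5883 -0.2086  0.0653] tilt 30.5 zyaw -0.14 b [ 0.143  0.99  -0.006] q [-0.56  0.25 -0.71  0.11  0.2   1.2 ] F [-0.8  0.4 -1.5] [ 0.16  0.5  -0.03] gap 0.013
```

View pics/s8.png

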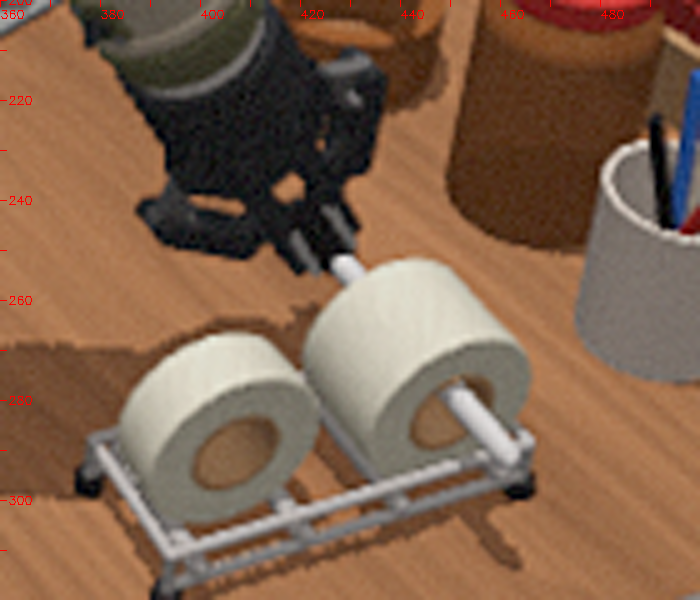

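View pics/t8.png

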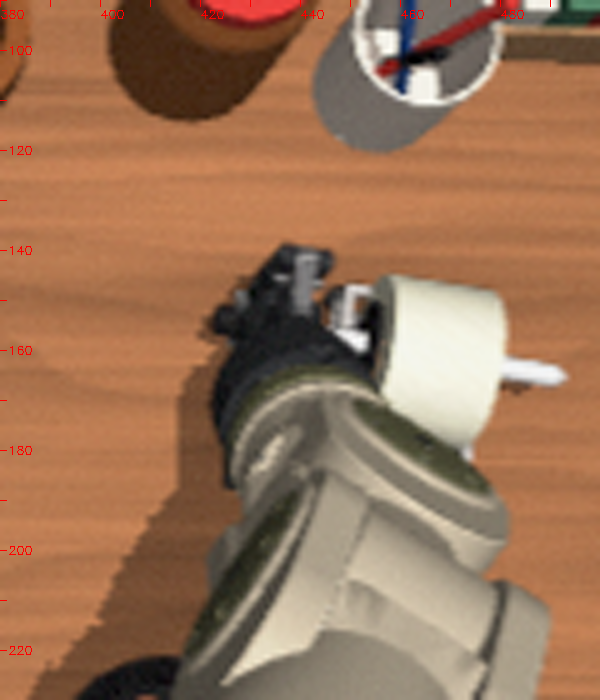

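{"fn": "move_arm", "kwargs": {"targets": [[[0.3, -3, -0.2, 0, 0, 0, 5], [0.3, -3, -0.2, 0, 0, 0, 5], [0, 0, 0, 0, 0, 0, 5]]]}}

```text
time: 10.2
tool_pos: [0.56, -0.2095, 0.1105]
ee_rot: [[0.502, 0.141, 0.853], [-0.076, 0.99, -0.119], [-0.862, -0.005, 0.507]]
wrist_force: [-0.6, 0.4, -0.5]
finger_gap: 0.013
```

```bash
python3 - <<'E'
from plan import *
here()
for n in("side","top"): cv2.imwrite(f"pics/{n}9.png",grab_frame(n))
crop("pics/side9.png",410,230,490,320,8,"pics/s9.png")
crop("pics/top9.png",420,130,500,190,8,"pics/t9.png")
E
```

```text
t 10.2 grasp [ 0.5871 -0.2136  0.0639] tilt 30.5 zyaw -0.139 b [ 0.141  0.99  -0.005] q [-0.57  0.26 -0.7   0.12  0.21  1.19] F [-0.6  0.4 -0.5] [ 0.22  0.52 -0.05] gap 0.013
```

View pics/s9.png

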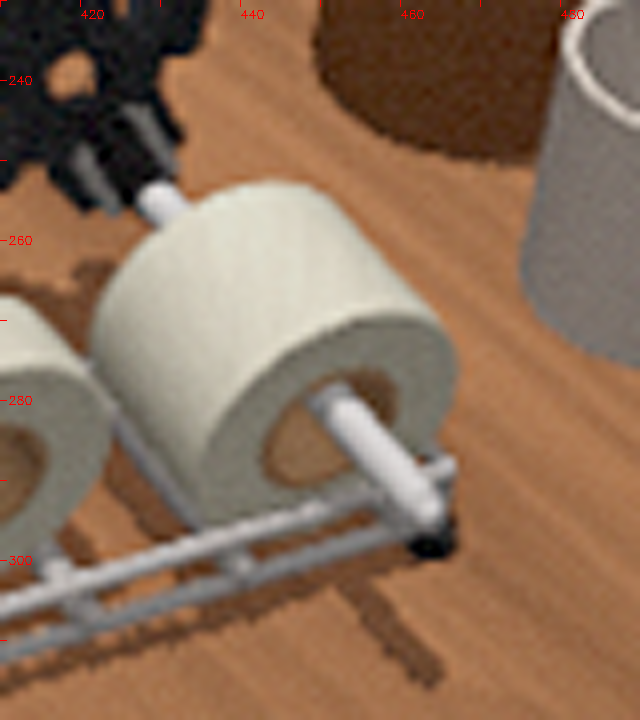

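View pics/t9.png

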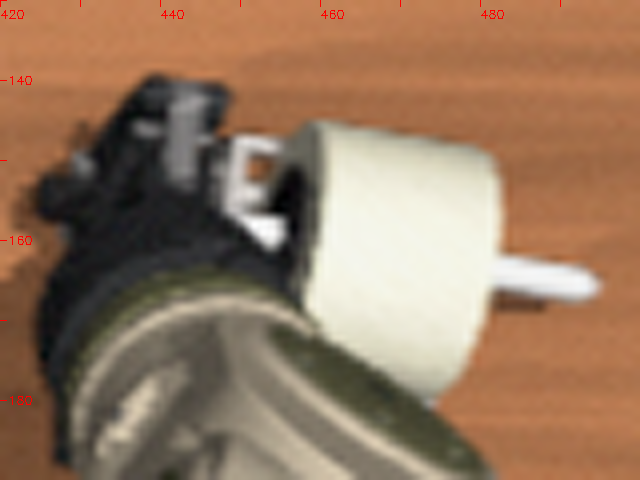

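```bash
python3 - <<'E'
from plan import *
t=tri((463.8,294),(494.2,165.8));print(t,atz("top",494.2,165.8,.062),atz("side",463.8,294,.062))
s=observe();R=np.array(s["ee_rot"]);g=np.array(s["tool_pos"])+.054*R[:,0]
print(R.T@(t-g)*1000)
print("bore -y now",atz("side",447.5,283,.057), "exit bar",atz("side",449.5,280.5,.063))
E
```

```text
[ 0.56342256 -0.37072872  0.0652112 ] [ 0.5642915  -0.37212365  0.062     ] [ 0.56584194 -0.36866515  0.062     ]
[  -1.00662978 -159.00901916   -0.78346769]
bore -y now [ 0.56264487 -0.32372475  0.057     ] exit bar [ 0.56670932 -0.32423535  0.063     ]
```

{"fn": "move_arm", "kwargs": {"targets": [[[0.3, -4, -0.2, 0, 0, 0, 5], [0, 0, 0, 0, 0, -0.03, 5], [0, 0, 0, 0, 0, -0.03, 5], [-5, 0, 3, 0, 0, 0, 5], [-7, 0, 4, 0, 0, 0, 5], [-8, 0, 4.7, 0, 0, 0, 5], [-8, 0, 4.7, 0, 0, 0, 5], [-8, 0, 4.7, 0, 0, 0, 5], [0, 0, 0, 0, 0, 0, 5], [0, 0, 0, 0, 0, 0, 5]]], "force": 120}}

```text
time: 11.3
tool_pos: [0.5592, -0.2066, 0.1547]
ee_rot: [[0.494, 0.163, 0.854], [-0.121, 0.986, -0.118], [-0.861, -0.046, 0.507]]
wrist_force: [-0.7, -0.9, -3.8]
finger_gap: 0.0126
```

```bash
python3 - <<'E'
from plan import *
here()
for n in("side","top"): cv2.imwrite(f"pics/{n}10.png",grab_frame(n))
crop("pics/side10.png",370,190,490,320,6,"pics/s10.png")
crop("pics/top10.png",400,110,510,210,6,"pics/t10.png")
E
```

```text
t 11.3 grasp [ 0.5858 -0.2132  0.1082] tilt 30.4 zyaw -0.137 b [ 0.163  0.986 -0.046] q [-0.55  0.18 -0.67  0.21  0.15  1.21] F [-0.7 -0.9 -3.8] [0.43 0.7  0.  ] gap 0.0126
```

View pics/s10.png

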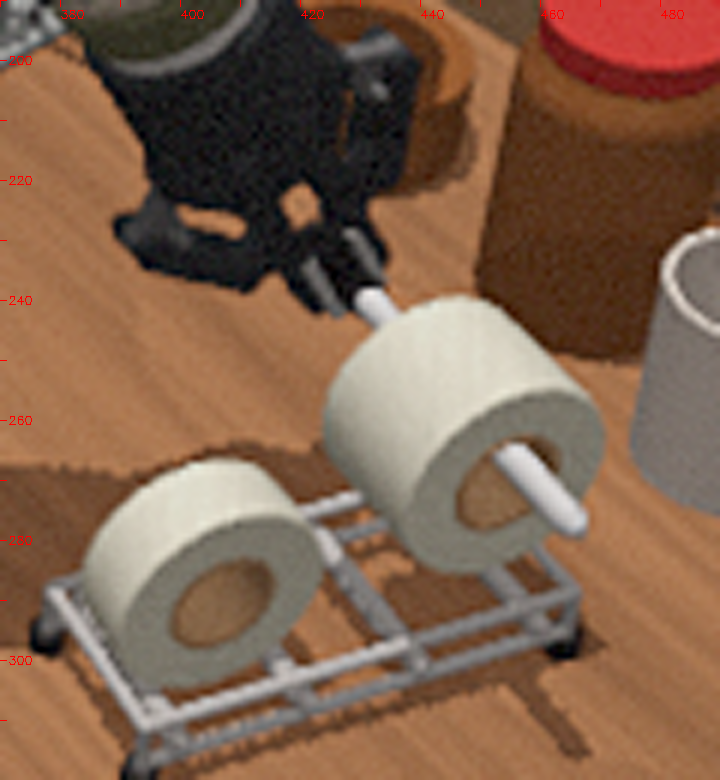

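View pics/t10.png

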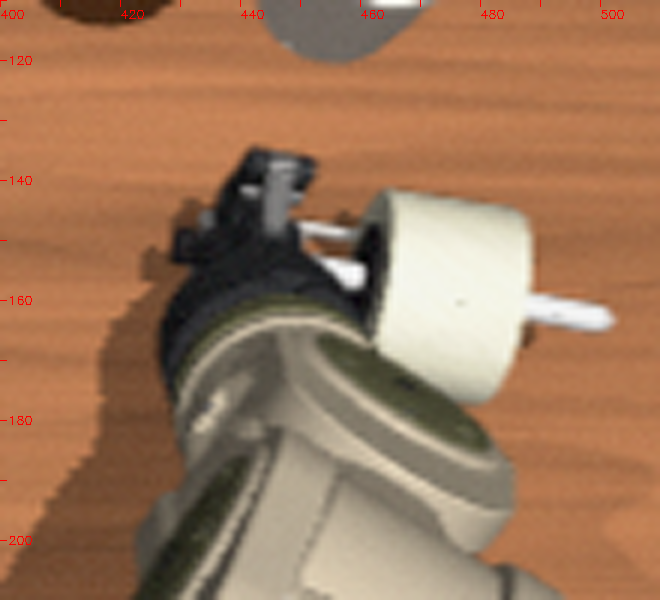

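The roll hangs on the spindle against the disc, clear of the rack: side (470,265), bottom clear of the wires. The narrow roll hasn't moved. Lifting further and carrying.

{"fn": "move_arm", "kwargs": {"targets": [[[-7, 0, 4, 0, 0, 0, 5], [-11, 0, 6.5, 0, 0, 0, 5], [-12, 0, 7, 0, 0, 0, 5], [-12, 0, 7, 0, 0, 0, 5], [-12, 0, 7, 0, 0, 0, 5], [-8, 4, 5, 0, 0, 0, 5], [-3, 8, 2, 0, 0, 0, 5]]]}}

```text
time: 12.1
tool_pos: [0.56, -0.1904, 0.2298]
ee_rot: [[0.488, 0.164, 0.857], [-0.118, 0.986, -0.121], [-0.865, -0.042, 0.5]]
wrist_force: [0.5, -0.6, -2.9]
finger_gap: 0.0126
```

```bash
python3 - <<'E'
from plan import *
here()
T=np.radians(30)
plan([[.475,.195,.17]],[orient(.215,T,.045)],[24],5)
E
```

```text
t 12.1 grasp [ 0.5864 -0.1968  0.1831] tilt 30.0 zyaw -0.14 b [ 0.164  0.986 -0.042] q [-0.52  0.08 -0.56  0.42  0.14  1.24] F [ 0.5 -0.6 -2.9] [ 0.34  0.61 -0.01] gap 0.0126
[[-3.7, 14.9, -6.2, -0.014, -0.001, 0.008, 5], [-3.6, 15.0, -6.0, -0.014, -0.001, 0.008, 5], [-3.5, 15.2, -5.8, -0.014, -0.001, 0.008, 5], [-3.3, 15.3, -5.6, -0.014, -0.001, 0.008, 5], [-3.2, 15.4, -5.4, -0.014, -0.001, 0.008, 5], [-3.1, 15.5, -5.1, -0.014, -0.001, 0.008, 5], [-3.0, 15.5, -4.9, -0.014, -0.001, 0.008, 5], [-2.9, 15.6, -4.7, -0.014, -0.001, 0.008, 5], [-2.8, 15.7, -4.5, -0.014, -0.001, 0.008, 5], [-2.6, 15.8, -4.3, -0.014, -0.001, 0.008, 5]]
[[-2.5, 15.9, -4.1, -0.014, -0.001, 0.008, 5], [-2.4, 16.0, -3.8, -0.014, -0.001, 0.008, 5], [-2.3, 16.0, -3.6, -0.014, -0.001, 0.008, 5], [-2.1, 16.1, -3.4, -0.014, -0.001, 0.008, 5], [-2.0, 16.1, -3.2, -0.014, -0.001, 0.008, 5], [-1.9, 16.2, -2.9, -0.014, -0.001, 0.008, 5], [-1.8, 16.3, -2.7, -0.014, -0.001, 0.008, 5], [-1.6, 16.3, -2.5, -0.014, -0.001, 0.008, 5], [-1.5, 16.4, -2.3, -0.014, -0.001, 0.008, 5], [-1.4, 16.4, -2.0, -0.014, -0.001, 0.008, 5]]
[[-1.3, 16.4, -1.8, -0.014, -0.001, 0.008, 5], [-1.1, 16.5, -1.6, -0.014, -0.001, 0.008, 5], [-1.0, 16.5, -1.4, -0.014, -0.001, 0.008, 5], [-0.9, 16.5, -1.1, -0.014, -0.001, 0.008, 5]]
```

{"fn": "move_arm", "kwargs": {"targets": [[[-3.7, 12, -6, -0.014, 0, 0.008, 5], [-3.6, 15, -6, -0.014, 0, 0.008, 5], [-3.5, 15, -5.8, -0.014, 0, 0.008, 5], [-3.3, 15, -5.6, -0.014, 0, 0.008, 5], [-3.2, 15.4, -5.4, -0.014, 0, 0.008, 5], [-3.1, 15.5, -5.1, -0.014, 0, 0.008, 5], [-3, 15.5, -4.9, -0.014, 0, 0.008, 5], [-2.9, 15.6, -4.7, -0.014, 0, 0.008, 5], [-2.8, 15.7, -4.5, -0.014, 0, 0.008, 5], [-2.6, 15.8, -4.3, -0.014, 0, 0.008, 5]]]}}

```text
time: 13.1
tool_pos: [0.5044, -0.0191, 0.2213]
ee_rot: [[0.49, -0.014, 0.872], [-0.028, 0.999, 0.031], [-0.871, -0.039, 0.489]]
wrist_force: [0.2, -0.6, -2.4]
finger_gap: 0.0124
```

{"fn": "move_arm", "kwargs": {"targets": [[[-2.5, 16, -4, -0.014, 0, 0.008, 5], [-2.4, 16, -3.8, -0.014, 0, 0.008, 5], [-2.3, 16, -3.6, -0.014, 0, 0.008, 5], [-2, 16, -3.4, -0.014, 0, 0.008, 5], [-2, 16, -3.2, -0.014, 0, 0.008, 5], [-2, 16, -3, -0.014, 0, 0.008, 5], [-2, 16, -2.7, -0.014, 0, 0.008, 5], [-1.6, 16, -2.5, -0.014, 0, 0.008, 5], [-1.5, 15, -2.3, -0.014, 0, 0.008, 5], [-1.4, 12, -2, -0.014, 0, 0.008, 5]]]}}

```text
time: 14.1
tool_pos: [0.4447, 0.1467, 0.217]
ee_rot: [[0.482, -0.194, 0.854], [0.064, 0.98, 0.187], [-0.874, -0.035, 0.485]]
wrist_force: [-0.0, -0.3, -2.5]
finger_gap: 0.0122
```

```bash
python3 - <<'E'
from plan import *
here()
for n in("side","top"): cv2.imwrite(f"pics/{n}11.png",grab_frame(n))
crop("pics/side11.png",240,110,400,230,5,"pics/s11.png")
T=np.radians(30)
plan([[.475,.195,.16]],[orient(.215,T,.045)],[8],5)
E
```

```text
t 14.1 grasp [0.4707 0.1501 0.1698] tilt 29.0 zyaw 0.215 b [-0.194  0.98  -0.035] q [ 0.15 -0.14 -0.81  0.4  -0.01  1.52] F [-0.  -0.3 -2.5] [ 0.13  0.67 -0.01] gap 0.0122
[[1.7, 5.4, 0.8, -0.003, -0.002, 0.0, 5], [1.7, 5.4, 0.8, -0.003, -0.002, 0.0, 5], [1.7, 5.4, 0.9, -0.003, -0.002, 0.0, 5], [1.7, 5.4, 0.9, -0.003, -0.002, 0.0, 5], [1.7, 5.4, 0.9, -0.003, -0.002, 0.0, 5], [1.7, 5.4, 0.9, -0.003, -0.002, 0.0, 5], [1.7, 5.4, 0.9, -0.003, -0.002, 0.0, 5], [1.7, 5.4, 0.9, -0.003, -0.002, 0.0, 5]]
```

View pics/s11.png

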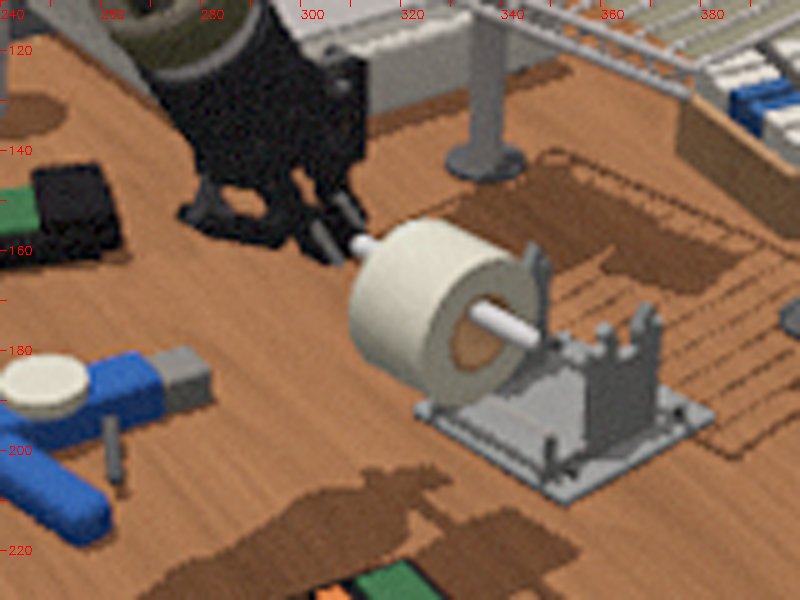

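View pics/top11.png

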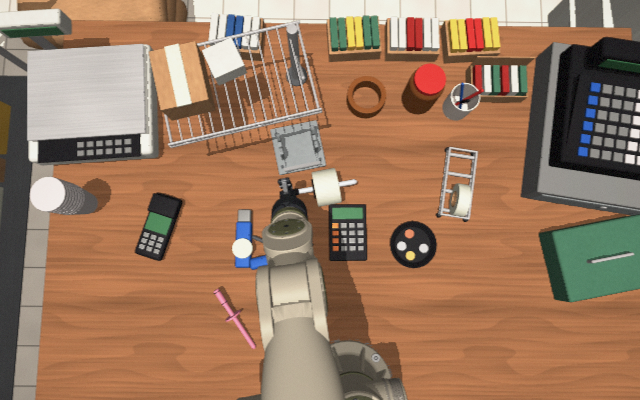

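{"fn": "move_arm", "kwargs": {"targets": [[[0, 5, 0, -0.003, 0, 0, 5], [0, 8, 0, -0.003, 0, 0, 5], [1, 8, 1, -0.003, 0, 0, 5], [1, 8, 1, -0.003, 0, 0, 5], [1, 8, 1, -0.003, 0, 0, 5], [1, 5, 1, -0.003, 0, 0, 5], [0, 0, 0, 0, 0, 0, 5], [0, 0, 0, 0, 0, 0, 5]]]}}

```text
time: 15.0
tool_pos: [0.4412, 0.1929, 0.2134]
ee_rot: [[0.482, -0.212, 0.85], [0.064, 0.976, 0.206], [-0.874, -0.045, 0.484]]
wrist_force: [0.5, 0.2, -3.1]
finger_gap: 0.0125
```

```bash
python3 - <<'E'
from plan import *
here()
for n in("side","top"): cv2.imwrite(f"pics/{n}12.png",grab_frame(n))
crop("pics/side12.png",280,120,400,220,6,"pics/s12.png")
crop("pics/top12.png",260,110,380,210,6,"pics/t12.png")
E
```

```text
t 15.0 grasp [0.4672 0.1964 0.1663] tilt 29.0 zyaw 0.238 b [-0.212  0.976 -0.045] q [ 0.28 -0.1  -0.78  0.39 -0.07  1.61] F [ 0.5  0.2 -3.1] [0.14 0.74 0.06] gap 0.0125
```

View pics/s12.png

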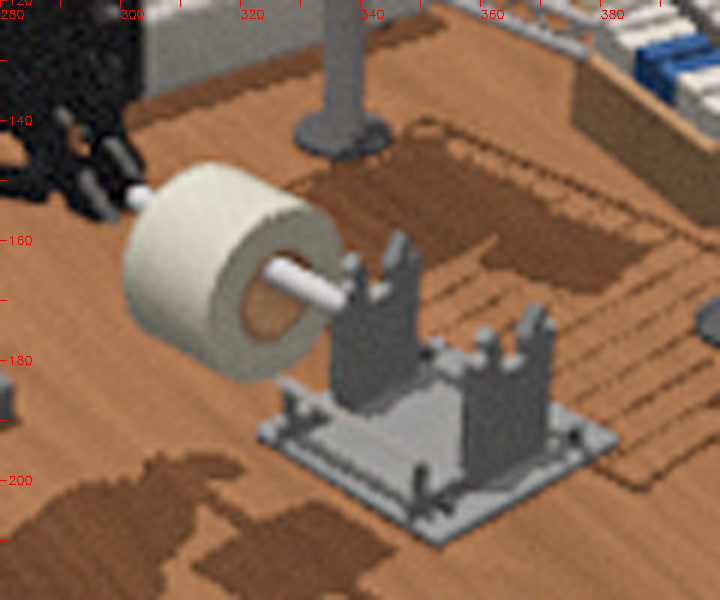

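View pics/t12.png

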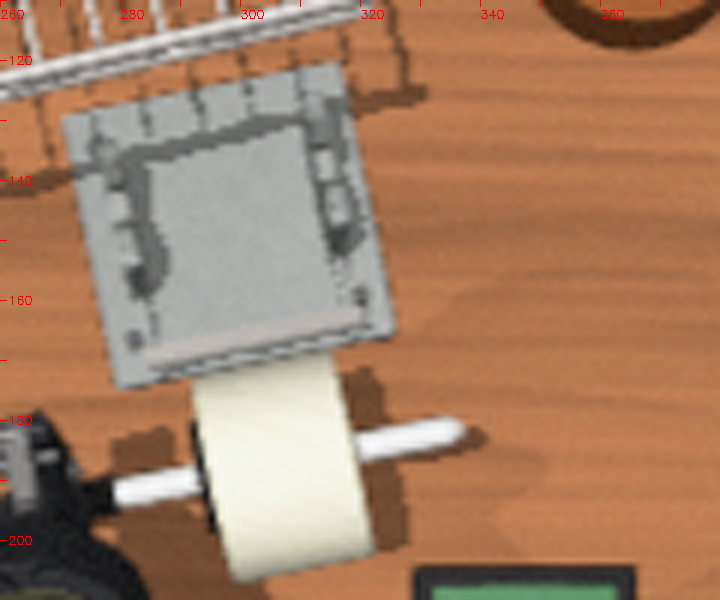

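```bash
python3 - <<'E'
from plan import *
s=observe();R=np.array(s["ee_rot"]);g=np.array(s["tool_pos"])+.054*R[:,0]
t=tri((335.2,169.3),(334.5,182));print(t,R.T@(t-g)*1000)
h=atz("top",281,191.7,.165);tt=atz("top",334.5,182,.173);d=h-tt;print("yaw top",np.arctan2(-d[0],d[1]))
T=np.radians(30)
gs=np.array([.6023,.2220,0])+0
f=np.array([np.cos(.212),np.sin(.212),0])
plan([gs-.065*f+[0,0,.14],gs+[0,0,.13]],[orient(.212,T,.035)]*2,[8,8],5)
E
```

```text
[0.49892857 0.04523765 0.17282067] [-4.62298115e-02 -1.54264098e+02 -1.00168972e+00]
yaw top 0.1835053668998361
[[7.3, -0.3, 6.2, 0.001, -0.002, 0.001, 5], [7.3, -0.3, 6.2, 0.001, -0.002, 0.001, 5], [7.3, -0.3, 6.2, 0.001, -0.002, 0.001, 5], [7.3, -0.3, 6.2, 0.001, -0.002, 0.001, 5], [7.3, -0.3, 6.1, 0.001, -0.002, 0.001, 5], [7.4, -0.3, 6.1, 0.001, -0.002, 0.001, 5], [7.4, -0.3, 6.1, 0.001, -0.002, 0.001, 5], [7.4, -0.3, 6.1, 0.001, -0.002, 0.001, 5], [5.1, 0.0, 6.4, -0.0, 0.0, 0.0, 5], [5.1, 0.0, 6.4, 0.0, 0.0, 0.0, 5]]
[[5.1, 0.0, 6.4, 0.0, 0.0, 0.0, 5], [5.1, 0.0, 6.4, 0.0, 0.0, 0.0, 5], [5.1, 0.0, 6.4, 0.0, 0.0, 0.0, 5], [5.1, 0.0, 6.4, 0.0, 0.0, 0.0, 5], [5.1, 0.0, 6.4, 0.0, 0.0, 0.0, 5], [5.1, 0.0, 6.4, 0.0, 0.0, 0.0, 5]]
```

{"fn": "move_arm", "kwargs": {"targets": [[[6, 0, 5, 0, 0, 0, 5], [8, 0, 6.5, 0, 0, 0, 5], [8, 0, 6.5, 0, 0, 0, 5], [8, 0, 6.5, 0, 0, 0, 5], [8, 0, 6.5, 0, 0, 0, 5], [8, 0, 6.5, 0, 0, 0, 5], [7, 0, 6, 0, 0, 0, 5], [4, 0, 3, 0, 0, 0, 5], [0, 0, 0, 0, 0, 0, 5]]]}}

```text
time: 16.0
tool_pos: [0.5159, 0.2059, 0.1831]
ee_rot: [[0.483, -0.209, 0.851], [0.063, 0.977, 0.204], [-0.874, -0.045, 0.485]]
wrist_force: [-0.8, -0.3, -3.0]
finger_gap: 0.0121
```

```bash
python3 - <<'E'
from plan import *
here()
for n in("side","top"): cv2.imwrite(f"pics/{n}13.png",grab_frame(n))
crop("pics/side13.png",280,120,400,220,6,"pics/s13.png")
crop("pics/top13.png",240,100,360,200,6,"pics/t13.png")
T=np.radians(30)
gs=np.array([.6023,.2220,0])+0
plan([gs+[0,0,.13]],[orient(.212,T,.035)],[8],5)
E
```

```text
t 16.0 grasp [0.542  0.2093 0.1359] tilt 29.0 zyaw 0.235 b [-0.209  0.977 -0.045] q [ 0.26  0.08 -0.69  0.3  -0.06  1.59] F [-0.8 -0.3 -3. ] [ 0.08  0.72 -0.03] gap 0.0121
[[4.5, -0.1, 6.3, 0.0, -0.002, 0.001, 5], [4.5, -0.1, 6.3, 0.0, -0.002, 0.001, 5], [4.5, -0.1, 6.3, 0.0, -0.002, 0.001, 5], [4.5, -0.1, 6.3, 0.0, -0.002, 0.001, 5], [4.5, -0.1, 6.3, 0.0, -0.002, 0.001, 5], [4.5, -0.1, 6.3, 0.0, -0.002, 0.001, 5], [4.5, -0.1, 6.3, 0.0, -0.002, 0.001, 5], [4.5, -0.1, 6.3, 0.0, -0.002, 0.001, 5]]
```

View pics/s13.png

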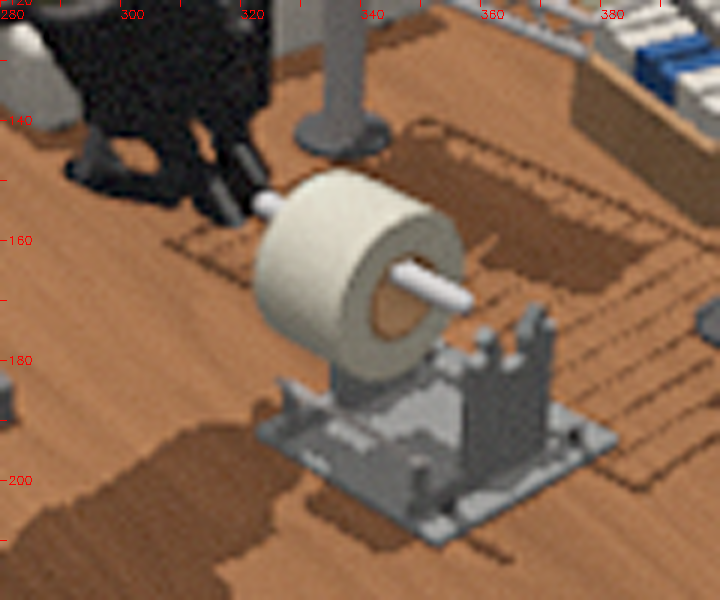

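View pics/t13.png

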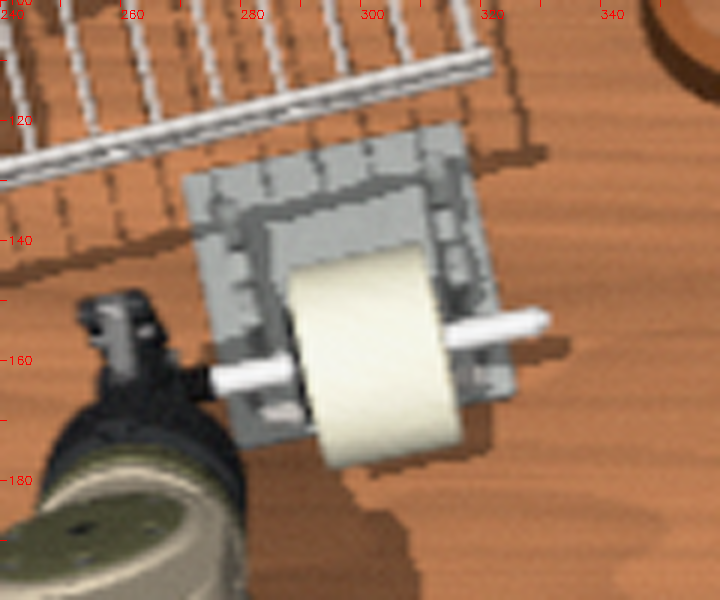

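{"fn": "move_arm", "kwargs": {"targets": [[[4, 0, 4.5, 0, 0, 0, 5], [5.5, 0, 6, 0, -0.002, 0, 5], [5.5, 0, 6, 0, -0.002, 0, 5], [5.5, 0, 6, 0, -0.002, 0, 5], [5.5, 0, 6, 0, -0.002, 0, 5], [5.5, 0, 6, 0, -0.002, 0, 5], [5.5, 0, 6, 0, -0.002, 0, 5], [4, 0, 4, 0, 0, 0, 5], [0, 0, 0, 0, 0, 0, 5]]]}}

```text
time: 17.0
tool_pos: [0.5781, 0.2187, 0.1688]
ee_rot: [[0.495, -0.209, 0.843], [0.066, 0.977, 0.203], [-0.866, -0.045, 0.497]]
wrist_force: [-0.9, 0.7, -3.7]
finger_gap: 0.0124
```

```bash
python3 - <<'E'
from plan import *
here()
for n in("side","top"): cv2.imwrite(f"pics/{n}14.png",grab_frame(n))
crop("pics/side14.png",280,120,400,220,6,"pics/s14.png")
crop("pics/top14.png",240,100,360,200,6,"pics/t14.png")
T=np.radians(30)
gs=np.array([.6023,.2220,0])+0
plan([gs+[0,0,.12],gs+[0,0,.077]],[orient(.212,T,.035),orient(.212,T,.0)],[3,8],5)
E
```

```text
t 17.0 grasp [0.6049 0.2223 0.122 ] tilt 29.8 zyaw 0.236 b [-0.209  0.977 -0.045] q [ 0.25  0.2  -0.59  0.26 -0.06  1.59] F [-0.9  0.7 -3.7] [0.16 0.74 0.02] gap 0.0124
[[0.3, -0.1, -0.9, 0.001, -0.001, 0.003, 5], [0.3, -0.1, -0.9, 0.001, -0.001, 0.003, 5], [0.3, -0.1, -0.9, 0.001, -0.001, 0.003, 5], [4.7, -0.0, -2.7, 0.002, -0.0, 0.004, 5], [4.7, -0.0, -2.7, 0.002, 0.0, 0.004, 5], [4.7, -0.1, -2.7, 0.002, -0.0, 0.004, 5], [4.7, -0.1, -2.7, 0.002, 0.0, 0.004, 5], [4.7, -0.1, -2.7, 0.002, -0.0, 0.004, 5], [4.7, -0.1, -2.7, 0.002, -0.0, 0.004, 5], [4.7, -0.2, -2.7, 0.002, 0.0, 0.004, 5]]
[[4.7, -0.2, -2.7, 0.002, -0.0, 0.004, 5]]
```

View pics/s14.png

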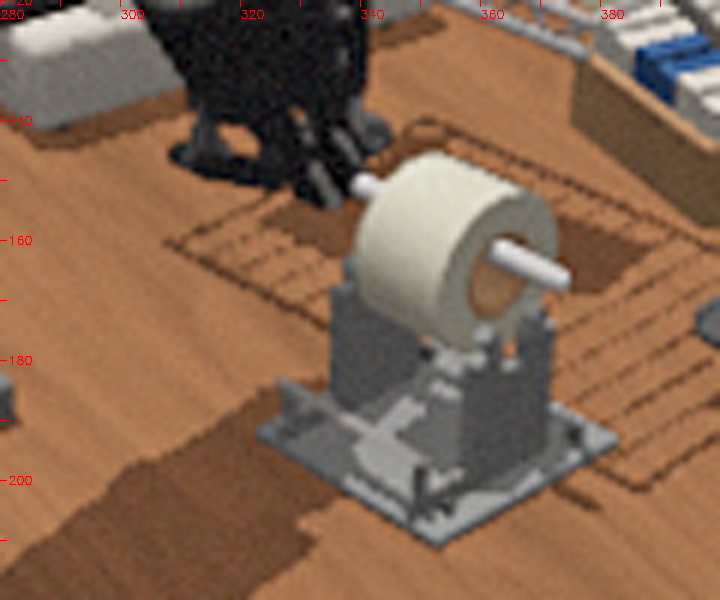

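View pics/t14.png

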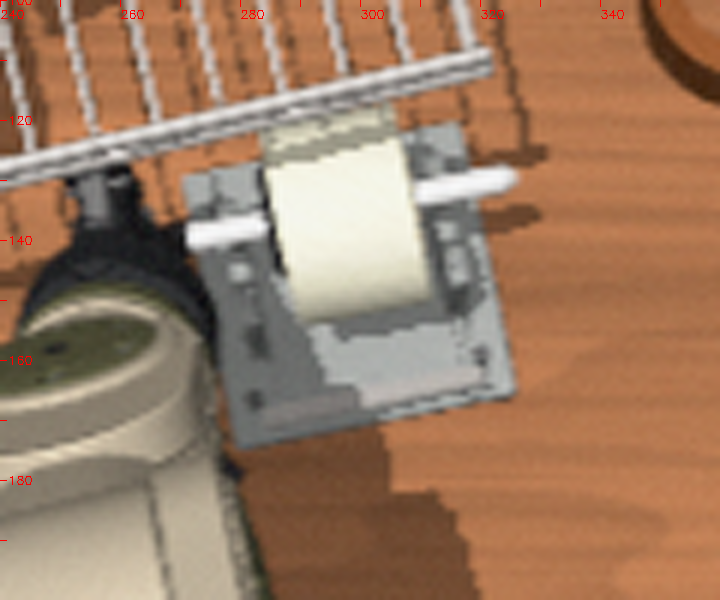

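The bar sits over the slots, matching the lift-out picture (tip at top (323,130) versus (323,131) then). Lowering.

{"fn": "move_arm", "kwargs": {"targets": [[[0.3, 0, -1, 0, 0, 0.003, 5], [3, 0, -3, 0, 0, 0.004, 5], [5, 0, -3.2, 0, 0, 0.004, 5], [5, 0, -3, 0, 0, 0.004, 5], [5, 0, -3, 0, 0, 0.004, 5], [4, 0, -2.3, 0, 0, 0.004, 5], [0, 0, 0, 0, 0, 0, 5]]]}}

```text
time: 17.8
tool_pos: [0.5731, 0.2167, 0.1388]
ee_rot: [[0.487, -0.222, 0.845], [0.09, 0.975, 0.204], [-0.869, -0.023, 0.495]]
wrist_force: [0.7, -0.5, -3.7]
finger_gap: 0.0122
```

```bash
python3 - <<'E'
from plan import *
here()
for n in("side","top"): cv2.imwrite(f"pics/{n}15.png",grab_frame(n))
crop("pics/side15.png",280,120,400,220,6,"pics/s15.png")
crop("pics/top15.png",240,100,360,200,6,"pics/t15.png")
T=np.radians(30)
gs=np.array([.6023,.2220,0])+0
plan([gs+[0,0,.077]],[orient(.212,T,.0)],[5],5)
E
```

```text
t 17.8 grasp [0.5994 0.2216 0.0919] tilt 29.7 zyaw 0.237 b [-0.222  0.975 -0.023] q [ 0.24  0.24 -0.64  0.18 -0.03  1.57] F [ 0.7 -0.5 -3.7] [ 0.1   0.75 -0.04] gap 0.0122
[[3.0, -0.1, -1.2, 0.004, -0.001, 0.003, 5], [3.0, -0.2, -1.2, 0.004, -0.001, 0.003, 5], [3.0, -0.2, -1.2, 0.004, -0.001, 0.003, 5], [3.0, -0.2, -1.2, 0.004, -0.001, 0.003, 5], [3.0, -0.2, -1.2, 0.004, -0.001, 0.003, 5]]
```

View pics/s15.png

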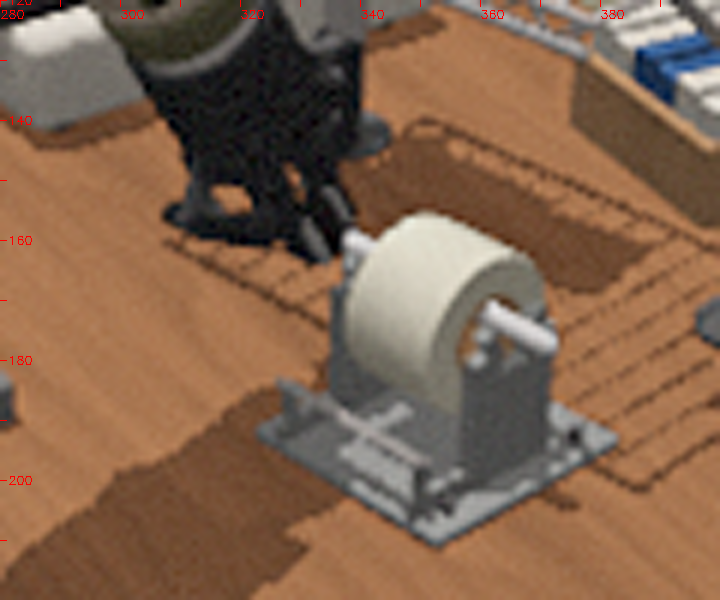

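View pics/t15.png

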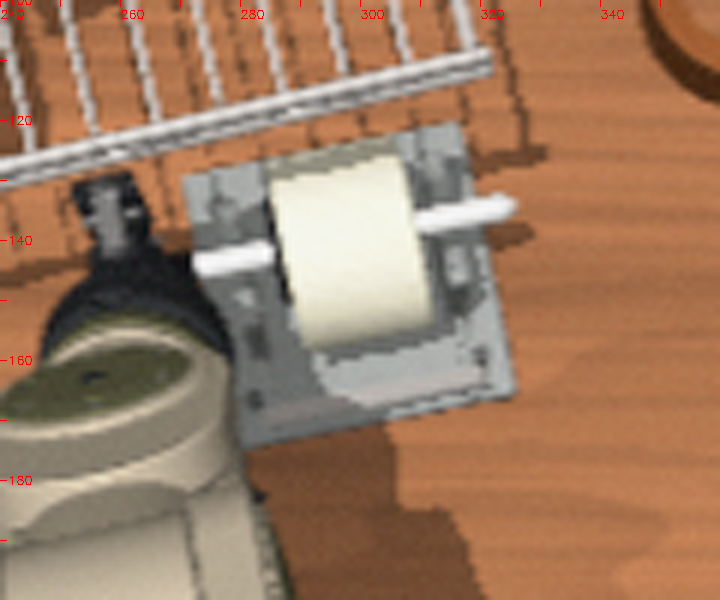

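{"fn": "move_arm", "kwargs": {"targets": [[[3, 0, -1.3, 0, 0, 0.003, 5], [3, 0, -1.5, 0, 0, 0.003, 5], [3, 0, -1.5, 0, 0, 0.003, 5], [2, 0, -1, 0, 0, 0.003, 5], [0, 0, 0, 0, 0, 0, 5]]]}}

```text
time: 18.4
tool_pos: [0.5753, 0.2171, 0.1274]
ee_rot: [[0.487, -0.228, 0.843], [0.103, 0.974, 0.204], [-0.867, -0.012, 0.498]]
wrist_force: [-0.4, 0.1, -2.2]
finger_gap: 0.0122
```

```bash
python3 - <<'E'
from plan import *
here()
for n in("side","top"): cv2.imwrite(f"pics/{n}16.png",grab_frame(n))
crop("pics/side16.png",320,140,400,215,8,"pics/s16.png")
crop("pics/top16.png",250,110,340,180,8,"pics/t16.png")
E
```

```text
t 18.4 grasp [0.6016 0.2227 0.0805] tilt 29.8 zyaw 0.237 b [-0.228  0.974 -0.012] q [ 0.24  0.26 -0.65  0.14 -0.01  1.57] F [-0.4  0.1 -2.2] [ 0.03  0.81 -0.01] gap 0.0122
```

View pics/s16.png

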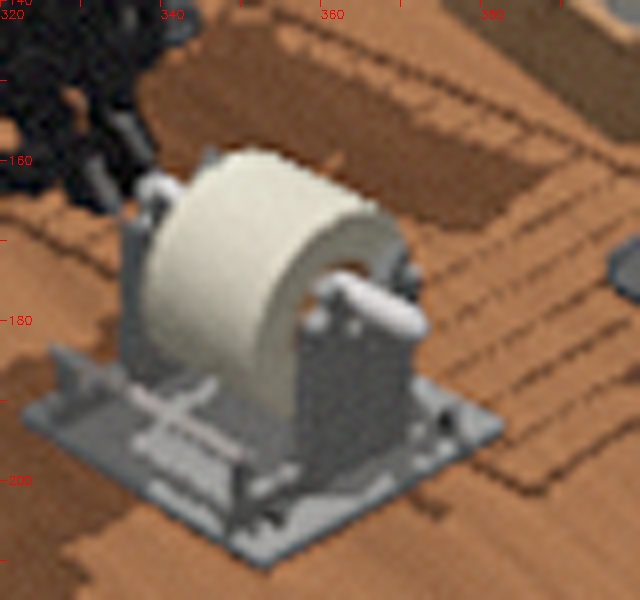

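View pics/t16.png

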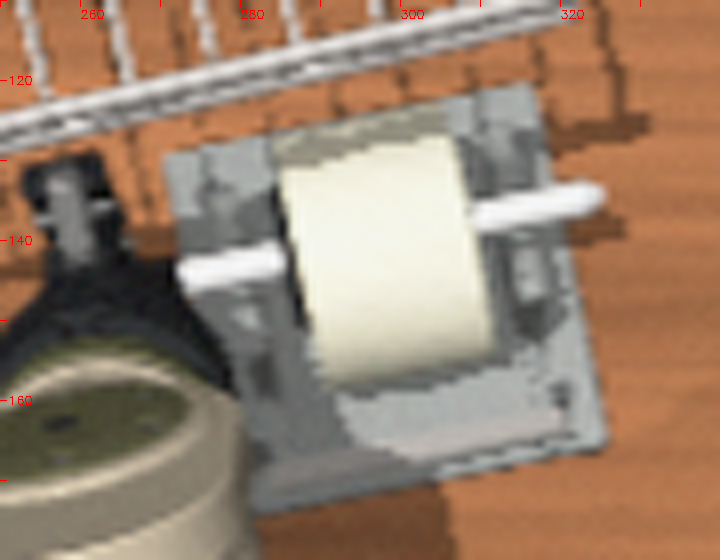

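{"fn": "move_arm", "kwargs": {"targets": [[[2, 0, -1, 0, 0, 0.004, 5], [2, 0, -1, 0, 0, 0.004, 5], [1, 0, -0.5, 0, 0, 0.004, 5], [0, 0, 0, 0, 0, 0, 5]]]}}

```text
time: 18.9
tool_pos: [0.576, 0.2175, 0.1235]
ee_rot: [[0.486, -0.234, 0.842], [0.116, 0.972, 0.204], [-0.866, -0.001, 0.5]]
wrist_force: [-6.7, 0.5, 2.7]
finger_gap: 0.0125
```

```bash
python3 - <<'E'
from plan import *
here()
for n in("side","top"): cv2.imwrite(f"pics/{n}17.png",grab_frame(n))
crop("pics/side17.png",320,140,400,215,8,"pics/s17.png")
E
```

```text
t 18.9 grasp [0.6023 0.2237 0.0767] tilt 30.0 zyaw 0.237 b [-0.234  0.972 -0.001] q [ 0.23  0.26 -0.66  0.13  0.    1.56] F [-6.7  0.5  2.7] [-0.2   1.03 -0.21] gap 0.0125
```

View pics/s17.png

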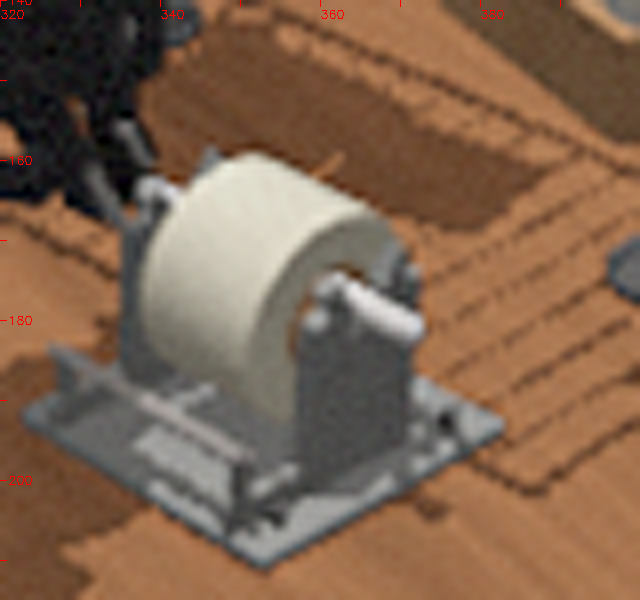

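The wrist force shows the slots are carrying the load, and the pose equals the pick pose. Releasing.

{"fn": "move_arm", "kwargs": {"targets": [[[0, 0, 0, 0, 0, 0, 16], [0, 0, 0, 0, 0, 0, 22], [0, 0, 0, 0, 0, 0, 35], [0, 0, 0, 0, 0, 0, 60], [0, 0, 0, 0, 0, 0, 75], [0, 0, 0, 0, 0, 0, 75]]], "force": 20}}

```text
time: 19.6
tool_pos: [0.5789, 0.2179, 0.1261]
ee_rot: [[0.492, -0.235, 0.838], [0.117, 0.972, 0.203], [-0.862, -0.002, 0.506]]
wrist_force: [0.6, 0.0, 0.4]
finger_gap: 0.0748
```

```bash
python3 - <<'E'
from plan import *
here()
for n in("side","top"): cv2.imwrite(f"pics/{n}18.png",grab_frame(n))
crop("pics/side18.png",300,130,400,215,7,"pics/s18.png")
E
```

```text
t 19.6 grasp [0.6055 0.2242 0.0796] tilt 30.4 zyaw 0.238 b [-0.235  0.972 -0.002] q [ 0.23  0.26 -0.65  0.13  0.    1.56] F [0.6 0.  0.4] [-0.08  0.46  0.  ] gap 0.0748
```

View pics/s18.png

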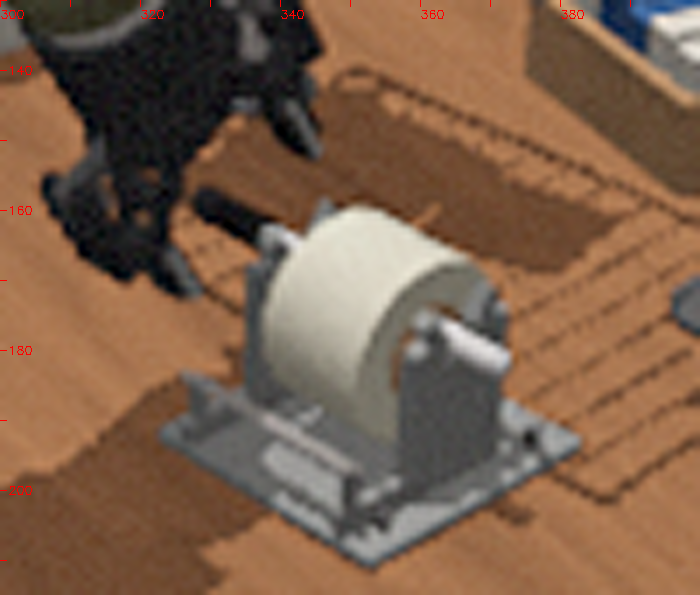

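Released; the handle is lying free between the open fingers. Backing straight out along the tool axis.

{"fn": "move_arm", "kwargs": {"targets": [[[-8, 0, 0, 0, 0, 0, 75], [-15, 0, 0, 0, 0, 0, 75], [-20, 0, 0, 0, 0, 0, 75], [-25, 0, 0, 0, 0, 0, 75], [-25, 0, 0, 0, 0, 0, 75], [-25, 0, -5, 0, 0, 0, 75], [-20, 0, -15, 0, 0, 0, 75], [-10, 0, -20, 0, 0, 0, 75], [0, 0, -10, 0, 0, 0, 75], [0, 0, 0, 0, 0, 0, 75]]]}}

```text
time: 20.7
tool_pos: [0.4583, 0.189, 0.236]
ee_rot: [[0.495, -0.235, 0.837], [0.118, 0.972, 0.203], [-0.861, -0.002, 0.508]]
wrist_force: [-0.1, 0.5, -0.5]
finger_gap: 0.0752
```

```bash
python3 - <<'E'
from plan import *
here()
for n in("side","top"): cv2.imwrite(f"pics/{n}19.png",grab_frame(n))
crop("pics/side19.png",310,140,400,215,8,"pics/s19.png")
crop("pics/top19.png",240,110,340,185,8,"pics/t19.png")
E
```

```text
t 20.7 grasp [0.485  0.1954 0.1895] tilt 30.6 zyaw 0.238 b [-0.235  0.972 -0.002] q [ 0.23 -0.12 -0.75  0.41  0.    1.56] F [-0.1  0.5 -0.5] [-0.13  0.45  0.05] gap 0.0752
```

View pics/s19.png

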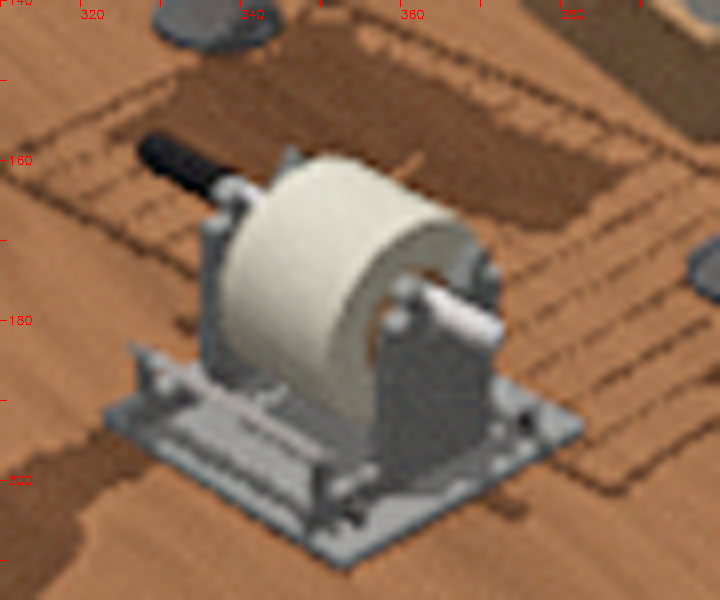

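View pics/t19.png

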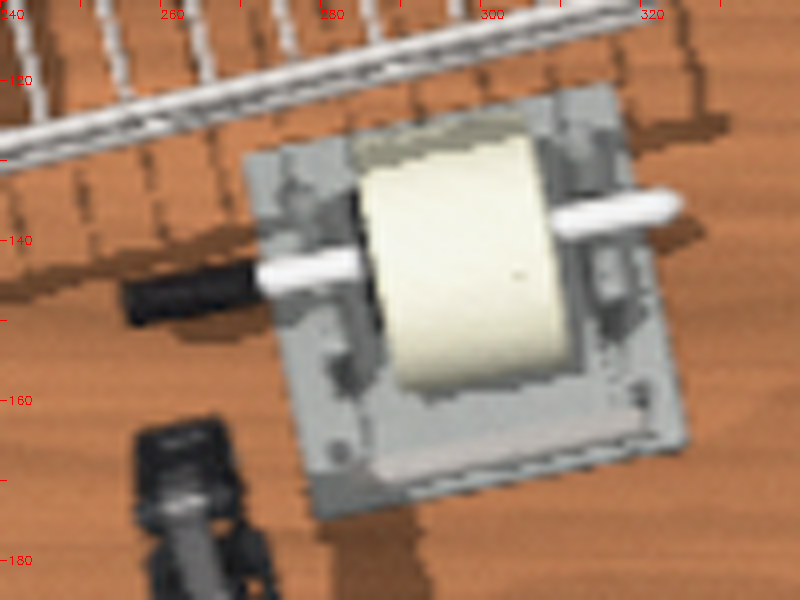

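View pics/top19.png

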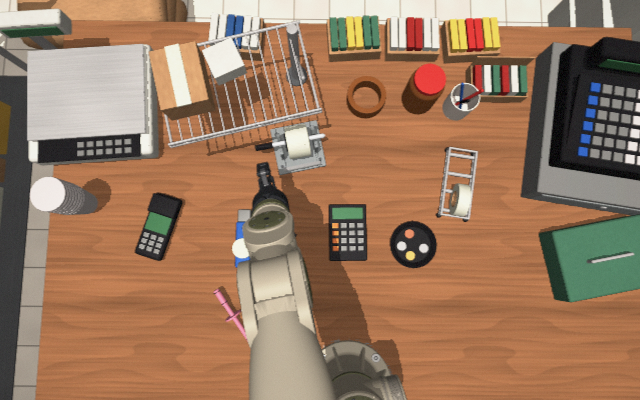

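```bash
python3 - <<'E'
from plan import *
import scipy.ndimage as nd
a=tri((328,158.5),(255.5,149));b=tri((371,181.8),(324.3,135.2));print("before",a,b)
# shift of handle/tip patches between first and last frames
for n,c in(("top",(257,148)),("top",(321,136)),("side",(330,159)),("side",(369,181))):
    A=cv2.imread(f"pics/{n}0.png",0).astype(np.float32);B=cv2.imread(f"pics/{n}19.png",0).astype(np.float32)
    w=6 
    x,y=c;t=A[y-w:y+w+1,x-w:x+w+1];t=cv2.resize(t,None,fx=8,fy=8,interpolation=cv2.INTER_CUBIC)
    S=cv2.resize(B[y-w-4:y+w+5,x-w-4:x+w+5],None,fx=8,fy=8,interpolation=cv2.INTER_CUBIC)
    r=cv2.matchTemplate(S,t,cv2.TM_CCOEFF_NORMED);_,m,_,l=cv2.minMaxLoc(r);print(n,c,"shift",(l[0]/8-4,l[1]/8-4),round(m,3))
s0=np.array([328,158.5]);t0=np.array([255.5,149])
for dx,dz in((.0025,0),(0,.005),(.002,.003)):
    p=np.array([.598,.2443,.075]);q=p+[dx,0,dz];print(dx,dz,"top",proj("top",q)-proj("top",p),"side",proj("side",q)-proj("side",p))
E
```

```text
before [0.59766346 0.24419991 0.07677339] [0.63499464 0.06893301 0.07783013]
top (257, 148) shift (-0.125, -0.875) 0.93
top (321, 136) shift (-0.125, -0.125) 0.987
side (330, 159) shift (0.375, -0.375) 0.967
side (369, 181) shift (0.125, 0.0) 0.989
0.0025 0 top [ 0.02616486 -0.95496262] side [ 0.70215338 -0.20764904]
0 0.005 top [-0.24544538 -0.45799129] side [ 0.01300092 -1.42458854]
0.002 0.003 top [-0.12600898 -1.04019018] side [ 0.57026228 -1.01994069]
```

```bash
python3 -c "
from workcell import *
print(close_job())"
```

```text
the job is handed in; nothing more can be done
None
```

The job is handed in, finished at about 21 s of the 67 s allowed; `close_job()` gave no verdict.

- **What I did:** I took the spindle out by its handle and pushed it through the wide roll up to the stop disc. I then lifted the roll out of the rack on the spindle, carried it over and laid the spindle back in both slots. After letting go, I backed the gripper out along its own axis.
- **Spindle position:** the final pictures, compared with the first ones, show the tip within about 0.1 px of its first seated place. The handle end is about 2 mm forward, roughly 0.01 rad of slack in the slot, and at the same height to within about 0.5 mm.
- **Roll:** it hangs between the uprights, against the disc. I judged this by eye from the crops and did not measure the roll's centre.
- **Bystanders:** the narrow roll and the other bystanders look unmoved in the last top view, except the price gun, which is partly hidden by the arm there. I did not measure any of them.
- **Disagreements:** the closed gripper read 12–13 mm on the 16 mm handle throughout. The grasp-to-tip distance measured between 154 and 159 mm, against 160 mm for a grip at the middle of the handle. Neither affected the result.

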